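# Pack the battery and close the case

## Robot

A 6-joint arm with a two-finger parallel gripper is mounted at the origin on a cart in front of the work surface, level with it; the furniture and walls round the work are solid. World frame = base frame: x ahead of the robot, y to its left, z up, the work surface at z = 0. Lengths are in m, angles in rad, forces in N, time in s.
With the tool pointing down it reaches from about 0.375 to 0.75 m from the base axis. Payload 9 kg.
Tool frame: the origin (TCP) lies at the very end of the fingers, on their centre line; the grasp point (between the pads) lies 19 mm behind it; z points along the fingers, y is the direction in which the jaws open and shut (so a half turn about z gives the same grasp; the last joint's range is limited). The gripper opens to 85 mm and grips with 20 to 120 N. Pads are 22 mm wide; open, the fingers measure 114 mm over their backs; the gripper's body (76 mm by 85 mm) begins 54 mm behind the grasp point. The pads swing forward as they close: fully open they stand 13 mm farther back than shut.
Start: joints at [-1.371, 0.104, 0.097, 1.564, 0, 1.353], TCP at [0.243, -0.548, 0.231] pointing down, gripper open.
Joint ranges: [-2.99, 2.99], [-0.84, 1.86], [-1.1, 1.16], [-1.84, 2.11], [-1.51, 1.56], [-3.14, 3.14]. Speed limits (rad/s): [2.22, 2.22, 2.57, 3.14, 3.14, 3.14].

## Interface

Orientations are given as [roll, pitch, yaw] about the fixed x, y, z axes, in that order (R = Rz(yaw) Ry(pitch) Rx(roll)).
In Python, from bench import bot gives the robot as it stands.
- The arm moves only by the tool apply_moves, never from a script. Its argument "deltas" is a list of rows, each an object of numbers: "wx", "wy", "wz": the turn, a rotation vector about the world's x, y, z in rad; "x", "y", "z": the shift along the world's x, y, z in m; "gripper": the opening in per cent of the stroke, from 0 (shut) to 100 (fully open). In form: [{"wx": .., "wy": .., "wz": .., "x": .., "y": .., "z": .., "gripper": ..}, ...]. A call has 1 to 12 rows; each row is the pose to reach, as a shift and turn from the pose commanded when the call began; what a row does not reach only later rows make up. A row lasts 1/10 s, in which the tool goes at most 50 mm and 8.59 degrees, less where a joint would pass 70% of its speed; a pose out of reach is approached as far as the arm can. A call with a gripper value outside its range is refused whole. The fingers move at their own pace and stop on an object; "force" is the grip in N (left out, the last holds). Time passes only in rows, so rows that repeat a pose let the fingers close. It gives the time, the measured TCP pose, the force and the opening at its end, in the units of the state.
- bot.state(): the state, without advancing time (a new reading comes with each control period).
- bot.snapshot(name): name is "scene" or "top" or "wrist"; returns the picture (480x640x3 uint8, red, green, blue); there is no depth.
- bot.camera_info(name): a dict with "mtx" (3x3 intrinsics, pixels), "k1" (the pictures are not rectified: a ray, as slopes to the right and down, at radius r is drawn at 1 + k1 r^2 times it, then the intrinsics apply), "rvec" (rotation vector, rad) and "tvec" (3), from world to camera coordinates, as OpenCV has them; the wrist camera has in their place "mount" (4x4, takes a point from camera to tool coordinates, whose origin is the TCP and whose axes are the flange's). Camera axes: x right, y down, z forward; pixel columns grow to the right and rows downward; lengths in m; the calibration is good to about 2 mm. A picture is of the moment at which its call begins: read the wrist's pose just before it. camera_info takes no time and is no camera call.
- bot.close_job(): hands the job in, once; it reports no verdict.
Trained networks look in the newest picture that a camera, given by its name, has taken for a name from the list of things; names that differ only in an ending like _2 or _b are one class to them, and where a whole thing is asked for, a point or a joint stands for the part that bears it (a point fixed in the world has none). Each returns a list of dicts, best first, with "confidence" (0 to 1); they miss things now and then, are a little off and sometimes report something else, mostly with a low value. They report only what shows in the picture. A call takes as long as a camera call. They do not tell look-alikes from the thing itself.
- bot.find_in(camera, target): "centre" ([x, y, z] in m, in the coordinates of the camera as it stood for that picture, good to about 4 mm: the middle of the surface that is visible of it).
- bot.masks_of(camera, target): "mask" (480x640 bool, what is visible of it).
- bot.mark_of(camera, target): "centre" ([x, y, z] in m, in the coordinates of the camera as it stood for that picture, good to about 4 mm: a listed point, or the origin of a listed thing).
The state is a dict: "time": time; "qpos": joint angles; "joint_vel": joint speeds; "joint_torque": joint torques, N m; "tool_pos": TCP position; "tool_rot": TCP orientation; "force": force on the tool from outside, world axes, zero at the start; "ft_torque": the same for the moment, N m; "opening": finger opening in m.
Only numpy, scipy, OpenCV 4.12 (cv2) and the standard library are available. Lean on these libraries where they do the work, as an engineer would, in place of code of your own. Each camera call takes 0.05 s, during which the arm holds its last target.

## Task

The battery pack is charged: lift it out of the charger by its two free ends, stand it on the bench and let go of it, then take it again across its width and set it upright in the pocket of the carry case, its length running front to back, without dropping it. Then lower the hinged lid gently, without slamming it, until the case is fully closed. Do not knock over or push away the bottle, the tin or the booklets nearby.

Things in the scene. Friction and masses are not known exactly. Their poses are not given: they have to be found in the camera images.
- battery: Loose dark battery pack, a block with rounded edges, 58 long (its x) x 26 wide (its y) x 36 high (its z), about 0.15 kg. Origin at the centre of its underside, z up. It starts seated in the charger.
- charger: Fixed white desktop charger, origin at its underside's centre on the bench. Base plate 110 (x) x 56 (y) x 8 high; on it a seat 16 above the bench where the battery stands, its length along x, between two cheeks (54 long, inner faces at y = -15 and 15, 49 above the bench) that cover its long sides to 3 below its top; its ends stand free. The battery lifts straight up.
- case: Fixed grey carry case, origin at its underside's centre on the bench; 124 (x) x 108 (y) x 56 high without lid, walls and floor 6. Hinge on its +x side, front on -x. A dark foam block, 50 above the bench, fills the back (x 12 to 56); the pocket spans x -56 to 12, y -48 to 48, floor 6 above the bench. The battery stands in it with its length along x: room for fingers only at its long sides.
- pocket (a point): Centre of the pocket's floor, 22 in front of the case's centre and 6 above the bench; axes as the case.
- case_hinge (a point): On the hinge line of the lid, at mid-width: 65 behind the case's centre, 56 above the bench. The hinge line runs along the case's y.
- case_lid (a joint): Lid angle in rad: 0 closed flat on the case, grows as it opens; 1.57 upright, 1.7 the stop. Starts at 1.4 to 1.65 and stays at any angle by hinge friction (1 to 2 N at its front edge moves it). Flat plate 128 (away from the hinge) x 112 wide x 8 thick; its underside passes through the hinge line, so its top is 64 above the bench when closed.
- lid_tab (a point): Top of the thumb tab (34 wide, 6 thick) in the middle of the lid's free edge; the point lies 133 from the hinge line and the tab ends 141 from it.
- amber_bottle: Brown glass stoppered bottle, 43 x 43 x 94 high, standing; origin at the centre of its underside. Bystander.
- weigh_tin: Open steel weighing tin, 70 across, 33 high; origin at the centre of its underside. Bystander.
- booklets: Small pile of booklets, 48 x 53 x 9 high; origin at the centre of its underside. Bystander.
Not all that is in view belongs to the job. Leave any green or orange look-alike of the battery alone.

How it is judged:
By the outcome, as a careful person would: the job done as asked, in the order asked, and still so for the second after the job is handed in, with the robot touching nothing.
It also fails if it takes over 72 s, if anything falls off the work surface, if the arm or the gripper's body presses on something with over 40 N, if the wrist force passes 120 N, or if a joint passes its speed limit or range.

## Working session

There is one attempt and no reset: what is moved stays moved. The work goes in short steps, Python scripts to look and compute and a tool call to move; the robot and the scene stay as the last step left them, time stands still between calls to the robot, and variables do not carry over. Pictures are saved under pics/ and viewed, and the job is handed in when it is done.

Besides the shell and the picture viewer there is one more tool, called after "Call:" by a JSON object that holds its "fn" and its "kwargs", one argument or row to a line. apply_moves: Moves the arm, as the interface text tells. Its arguments: {"type":"object","properties":{"deltas":{"type":"array"},"force":{"type":"number"}},"required":["deltas"]}

```bash
mkdir -p pics; ls
python3 - <<'E'
from bench import bot
import cv2
s=bot.state();print(s)
for n in("scene","top","wrist"):
    im=bot.snapshot(n);cv2.imwrite(f"pics/{n}0.png",im[...,::-1]);print(n,bot.camera_info(n))
E
```

```text
pics
{'time': 0.0, 'qpos': array([-1.37072471e+00,  1.04709040e-01,  9.64567678e-02,  1.56389378e+00,
       -1.66609137e-05,  1.35308452e+00]), 'joint_vel': array([-1.23563877e-03, -6.25185918e-04, -1.41966183e-03,  1.43668086e-03,
       -7.97286922e-04, -5.80841457e-05]), 'joint_torque': array([-5.43098213e-04, -5.56927907e+01,  5.03653550e+01,  1.68985629e-02,
       -8.44144756e-05, -2.21519247e-05]), 'tool_pos': array([ 0.24337031, -0.54805758,  0.23050974]), 'tool_rot': array([-3.14027119e+00, -2.75266777e-04,  4.17783257e-01]), 'force': array([ 1.14155335,  0.40312852, -0.22737342]), 'ft_torque': array([-0.00678418, -0.0279601 , -0.01790292]), 'opening': 0.0852819412708044}
scene {'mtx': array([[490.49256093,   0.        , 325.45125614],
       [  0.        , 490.49256093, 241.53739964],
       [  0.        ,   0.        ,   1.        ]]), 'k1': -0.09253639839884399, 'rvec': array([ 0.83578587, -2.36369187,  1.25030556]), 'tvec': array([0.54103864, 0.15439041, 0.70387296])}
top {'mtx': array([[511.97675401,   0.        , 313.57862481],
       [  0.        , 511.97675401, 246.05619248],
       [  0.        ,   0.        ,   1.        ]]), 'k1': -0.02090768538528788, 'rvec': array([ 2.19597809, -2.13872691,  0.11073938]), 'tvec': array([0.17592375, 0.53596599, 1.04960992])}
wrist {'mtx': array([[370.15829787,   0.        , 314.8209153 ],
       [  0.        , 370.15829787, 237.50301616],
       [  0.        ,   0.        ,   1.        ]]), 'k1': -0.0525711963420864, 'mount': array([[ 3.69810478e-04, -9.48235349e-01, -3.17568239e-01,
         8.18147029e-02],
       [ 9.99999878e-01,  2.46572307e-04,  4.28260255e-04,
         8.25007740e-04],
       [-3.27787979e-04, -3.17568359e-01,  9.48235324e-01,
        -1.42166541e-01],
       [ 0.00000000e+00,  0.00000000e+00,  0.00000000e+00,
         1.00000000e+00]])}
```

View pics/scene0.png

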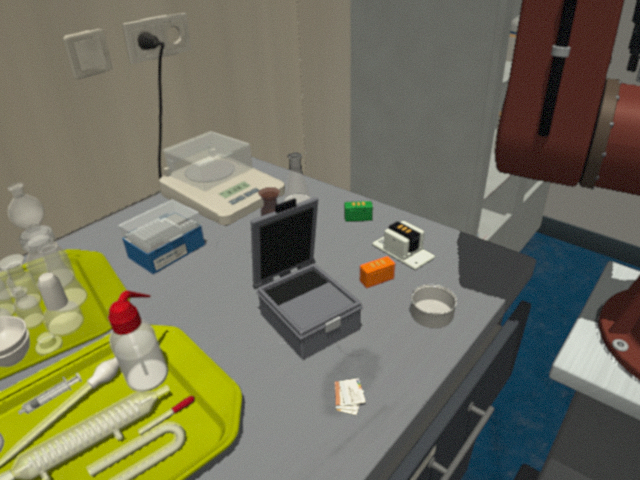

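View pics/top0.png

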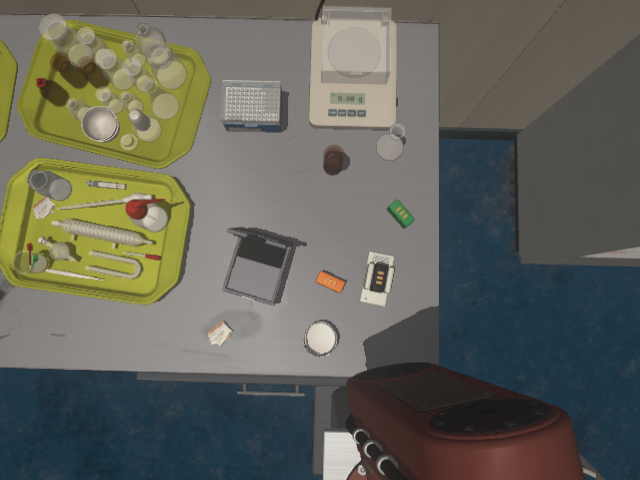

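View pics/wrist0.png

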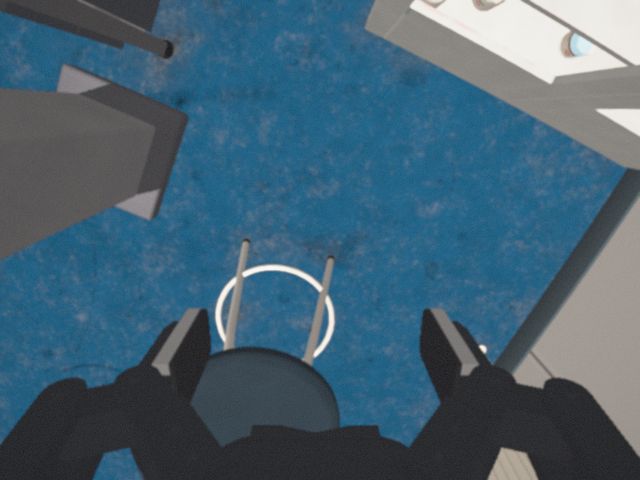

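The scene and top views show a dark battery in the white charger at top px (379,278). The green look-alike is at (400,213) and the orange one at (331,281). The case is at (258,270) with its lid raised toward +x, the tin at (321,338), the booklets at (219,332) and the bottle at (334,159).

```bash
cat > h.py <<'E'
from bench import bot
import cv2, numpy as np
from scipy.spatial.transform import Rotation as R
def info(n):
    c=bot.camera_info(n)
    if 'rvec' in c:
        Rm=cv2.Rodrigues(c['rvec'])[0]; t=np.array(c['tvec']); return c['mtx'],c['k1'],Rm,t
    s=bot.state(); Rt=R.from_euler('xyz',s['tool_rot']).as_matrix(); M=c['mount']
    Rwc=Rt@M[:3,:3]; p=Rt@M[:3,3]+s['tool_pos']
    return c['mtx'],c['k1'],Rwc.T,-Rwc.T@p
def c2w(n,p):
    _,_,Rm,t=info(n); return Rm.T@(np.array(p)-t)
def pix2w(n,uv,z):
    m,k,Rm,t=info(n)
    d=cv2.undistortPoints(np.array(uv,float).reshape(-1,1,2),m,np.array([k,0,0,0.]))[:,0]
    r=np.c_[d,np.ones(len(d))]@Rm; o=-Rm.T@t
    return o+r*((z-o[2])/r[:,2])[:,None]
def w2pix(n,P):
    m,k,Rm,t=info(n)
    return cv2.projectPoints(np.array(P,float).reshape(-1,3),cv2.Rodrigues(Rm)[0],t,m,np.array([k,0,0,0.]))[0][:,0]
E
python3 - <<'E'
from h import *
np.set_printoptions(precision=4,suppress=True)
for cam in("top","scene"):
    bot.snapshot(cam)
    for t in("battery","charger","case","pocket","case_hinge","lid_tab","amber_bottle","weigh_tin","booklets"):
        print(cam,t,[(round(d['confidence'],2),c2w(cam,d['centre'])) for d in bot.mark_of(cam,t)])
im=cv2.imread('pics/top0.png');cv2.imwrite('pics/topcrop.png',cv2.resize(im[190:360,190:430],None,fx=3.3,fy=3.3,interpolation=2))
im=cv2.imread('pics/scene0.png');cv2.imwrite('pics/scenecrop.png',cv2.resize(im[170:350,240:480],None,fx=3.3,fy=3.3,interpolation=2))
E
```

```text
top battery [(0.95, array([0.605 , 0.0069, 0.0049])), (0.89, array([0.4682, 0.0542, 0.0162])), (0.79, array([0.4596, 0.1548, 0.0012])), (0.16, array([ 0.4684,  0.0541, -0.0008]))]
top charger [(0.85, array([ 0.467 ,  0.0583, -0.0028])), (0.69, array([0.4691, 0.0529, 0.0174]))]
top case [(0.7, array([ 0.4769,  0.3016, -0.0002]))]
top pocket []
top case_hinge [(0.65, array([0.5482, 0.2931, 0.0565]))]
top lid_tab [(0.58, array([0.5253, 0.2953, 0.1865]))]
top amber_bottle [(0.86, array([ 0.711 ,  0.156 , -0.0006]))]
top weigh_tin [(0.72, array([0.3379, 0.1737, 0.0031]))]
top booklets [(0.71, array([0.3466, 0.3829, 0.0024]))]
scene battery [(0.76, array([ 0.4591,  0.1548, -0.0009])), (0.62, array([0.4673, 0.0575, 0.0146])), (0.56, array([ 0.6139,  0.0046, -0.0022]))]
scene charger [(0.77, array([ 0.4722,  0.0573, -0.0031]))]
scene case [(0.58, array([0.4813, 0.3101, 0.0002]))]
scene pocket [(0.45, array([ 0.3386,  0.1729, -0.0031]))]
scene case_hinge [(0.96, array([0.5428, 0.2951, 0.0565]))]
scene lid_tab [(0.57, array([0.5285, 0.2949, 0.1864])), (0.2, array([0.3374, 0.172 , 0.0005]))]
scene amber_bottle [(0.19, array([0.4678, 0.0578, 0.016 ]))]
scene weigh_tin [(0.82, array([ 0.3358,  0.1725, -0.001 ]))]
scene booklets [(0.93, array([0.343 , 0.3853, 0.0041])), (0.62, array([0.4823, 0.3055, 0.0005]))]
```

View pics/topcrop.png

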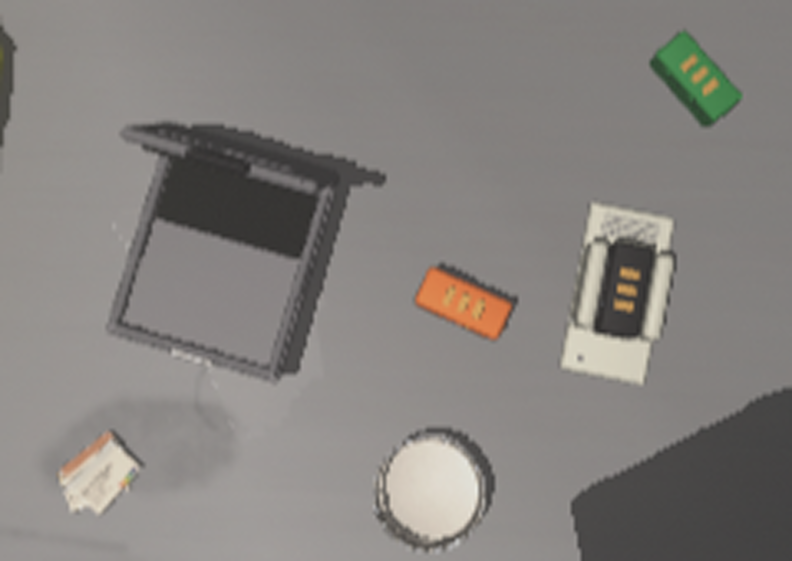

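View pics/scenecrop.png

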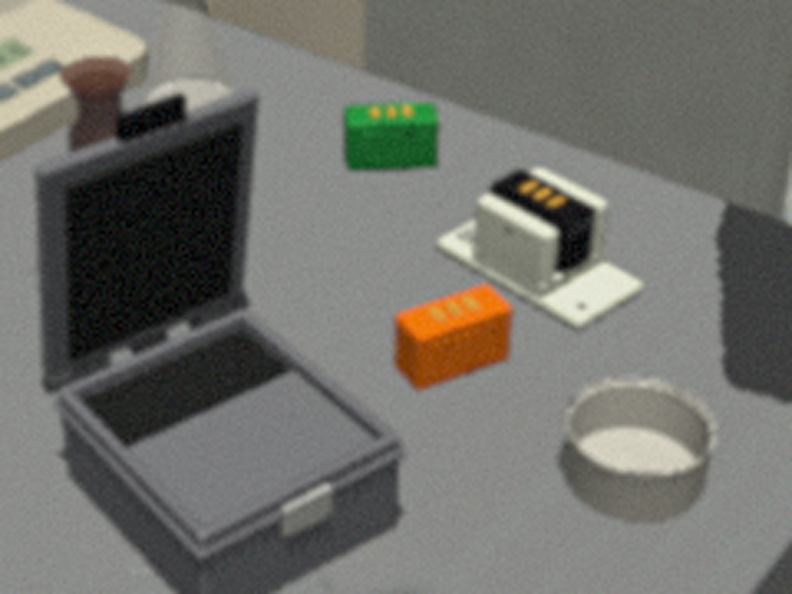

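There are three candidates: dark at top px (379,278), orange at (331,281) and green at (400,213). Only the dark one sits in the white charger between the cheeks, and the enlarged crop confirms it, so that is the battery. Next I'll work out the yaws.

Run:
```python
from h import *
np.set_printoptions(precision=4,suppress=True)
def cr(l): return [(x/3.3+190,y/3.3+190) for x,y in l]
q=pix2w("top",cr([(590,203),(675,217),(645,384),(562,368)]),0.008);print(q,q.mean(0))
d=(q[0]+q[1]-q[2]-q[3]);print('charger yaw',np.arctan2(d[1],d[0]))
q=pix2w("top",cr([(107,330),(280,380),(342,190),(160,155)]),0.056);print(q)
d=q[0]-q[1];print('case yaw',np.arctan2(-d[0],d[1]), np.linalg.norm(d))
s=bot.state();print(s['tool_pos'],s['tool_rot'])
```

```text
[[0.5246 0.0716 0.008 ]
 [0.5169 0.0163 0.008 ]
 [0.4088 0.0344 0.008 ]
 [0.4176 0.0879 0.008 ]] [0.467  0.0526 0.008 ]
charger yaw -0.15898344460569877
[[0.4335 0.3728 0.056 ]
 [0.4058 0.2652 0.056 ]
 [0.524  0.2307 0.056 ]
 [0.5429 0.3446 0.056 ]]
case yaw -0.2520767541127456 0.11110744532581164
[ 0.2435 -0.5484  0.2313] [ 3.1415 -0.      0.4178]
```

Call:
{"fn": "apply_moves", "kwargs": {
  "deltas": [
    {"x":0.225,"y":0.604,"z":-0.03,"wz":1.0},
    {"x":0.225,"y":0.604,"z":-0.03,"wz":1.0},
    {"x":0.225,"y":0.604,"z":-0.03,"wz":1.0},
    {"x":0.225,"y":0.604,"z":-0.03,"wz":1.0},
    {"x":0.225,"y":0.604,"z":-0.03,"wz":1.0},
    {"x":0.225,"y":0.604,"z":-0.03,"wz":1.0},
    {"x":0.225,"y":0.604,"z":-0.03,"wz":1.0},
    {"x":0.225,"y":0.604,"z":-0.03,"wz":1.0},
    {"x":0.225,"y":0.604,"z":-0.03,"wz":1.0},
    {"x":0.225,"y":0.604,"z":-0.03,"wz":1.0},
    {"x":0.225,"y":0.604,"z":-0.03,"wz":1.0},
    {"x":0.225,"y":0.604,"z":-0.03,"wz":1.0}
  ]
}}

```text
validation failed for argument at $.de...
```

Call:
{"fn": "apply_moves", "kwargs": {
  "deltas": [
    {"wx":0,"wy":0,"wz":0.2,"x":0.045,"y":0.12,"z":0,"gripper":100}
  ]
}}

```text
time: 1.25
tool_pos: [0.2593, -0.504, 0.2288]
tool_rot: [-3.139, 0.0, 0.565]
force: [1.3, -0.2, 1.3]
opening: 0.0855
```

Call:
{"fn": "apply_moves", "kwargs": {
  "deltas": [
    {"wx":0,"wy":0,"wz":0.85,"x":0.208,"y":0.556,"z":-0.03,"gripper":100},
    {"wx":0,"wy":0,"wz":0.85,"x":0.208,"y":0.556,"z":-0.03,"gripper":100},
    {"wx":0,"wy":0,"wz":0.85,"x":0.208,"y":0.556,"z":-0.03,"gripper":100},
    {"wx":0,"wy":0,"wz":0.85,"x":0.208,"y":0.556,"z":-0.03,"gripper":100},
    {"wx":0,"wy":0,"wz":0.85,"x":0.208,"y":0.556,"z":-0.03,"gripper":100},
    {"wx":0,"wy":0,"wz":0.85,"x":0.208,"y":0.556,"z":-0.03,"gripper":100},
    {"wx":0,"wy":0,"wz":0.85,"x":0.208,"y":0.556,"z":-0.03,"gripper":100},
    {"wx":0,"wy":0,"wz":0.85,"x":0.208,"y":0.556,"z":-0.03,"gripper":100},
    {"wx":0,"wy":0,"wz":0.85,"x":0.208,"y":0.556,"z":-0.03,"gripper":100},
    {"wx":0,"wy":0,"wz":0.85,"x":0.208,"y":0.556,"z":-0.03,"gripper":100},
    {"wx":0,"wy":0,"wz":0.85,"x":0.208,"y":0.556,"z":-0.03,"gripper":100},
    {"wx":0,"wy":0,"wz":0.85,"x":0.208,"y":0.556,"z":-0.03,"gripper":100}
  ]
}}

```text
time: 2.45
tool_pos: [0.4695, 0.0569, 0.2015]
tool_rot: [3.141, -0.0, 1.419]
force: [0.8, -0.4, -0.5]
opening: 0.0852
```

Call:
{"fn": "apply_moves", "kwargs": {
  "deltas": [
    {"wx":0,"wy":0,"wz":0,"x":0,"y":0,"z":0,"gripper":100},
    {"wx":0,"wy":0,"wz":0,"x":0,"y":0,"z":0,"gripper":100},
    {"wx":0,"wy":0,"wz":0,"x":0,"y":0,"z":0,"gripper":100}
  ]
}}

```text
time: 2.75
tool_pos: [0.4689, 0.0537, 0.2014]
tool_rot: [3.141, 0.0, 1.417]
force: [0.6, 0.2, 0.4]
opening: 0.0852
```

```bash
cat > look.py <<'E'
from h import *
import sys
np.set_printoptions(precision=4,suppress=True)
cam,name=sys.argv[1:3]
s=bot.state();print(s['time'],s['tool_pos'],s['tool_rot'],s['qpos'])
im=bot.snapshot(cam);cv2.imwrite(f"pics/{name}.png",im[...,::-1])
for t in sys.argv[3:]:
    print(t,[(round(d['confidence'],2),c2w(cam,d['centre'])) for d in bot.mark_of(cam,t)])
E
python3 look.py wrist w1 battery charger case
```

```text
2.75 [0.4689 0.0537 0.2014] [3.1415 0.0003 1.4171] [-0.164  -0.2951 -0.3331  1.5327 -0.0003  1.5604]
battery [(0.86, array([0.4678, 0.0531, 0.0106])), (0.69, array([ 0.4626,  0.1549, -0.0011])), (0.58, array([0.6099, 0.0049, 0.001 ]))]
charger [(0.83, array([0.4713, 0.0572, 0.0029]))]
case []
```

View pics/w1.png

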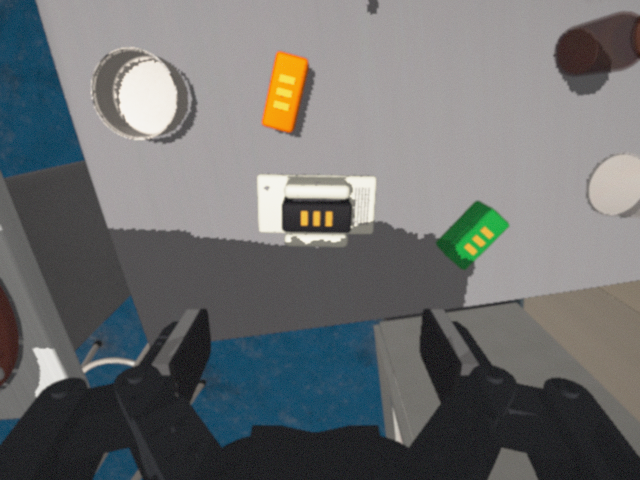

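The wrist view shows the dark battery at px (317,215) between the cheeks, with its ends at columns 283 and 351. Orange is at (286,92) and green at (473,235).

Run:
```python
import cv2
im=cv2.imread('pics/w1.png')[165:255,245:390];cv2.imwrite('pics/w1c.png',cv2.resize(im,None,fx=5.5,fy=5.5,interpolation=2))
```

```text
(no output)
```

View pics/w1c.png

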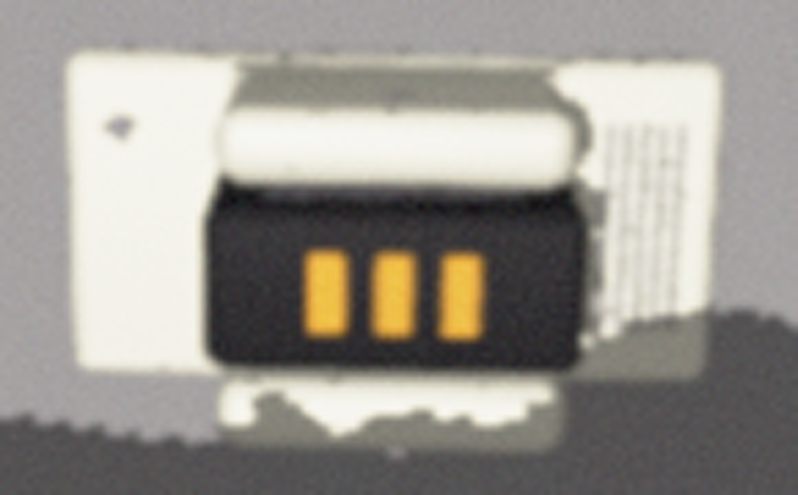

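Run:
```python
from h import *
np.set_printoptions(precision=4,suppress=True)
f=lambda l:[(x/5.5+245,y/5.5+165) for x,y in l]
q=pix2w("wrist",f([(326,293.5),(461,297),(394,295),(396,285),(207,285),(585,290),(210,369),(583,372)]),0.052);print(q)
d=q[1]-q[0];print(np.arctan2(d[1],d[0]));d=q[7]-q[6];print(np.arctan2(d[1],d[0]))
p=pix2w("wrist",f([(68,55),(720,63),(708,378),(80,370)]),0.008);print(p,p.mean(0));d=p[1]-p[0]+p[2]-p[3];print(np.arctan2(d[1],d[0]))
s=bot.state();print(s['tool_rot'])
```

```text
[[0.4612 0.0543 0.052 ]
 [0.4809 0.0506 0.052 ]
 [0.4711 0.0525 0.052 ]
 [0.4716 0.054  0.052 ]
 [0.4439 0.0583 0.052 ]
 [0.4993 0.0489 0.052 ]
 [0.442  0.0453 0.052 ]
 [0.4974 0.0362 0.052 ]]
-0.18199222165566584
-0.16362866813847193
[[0.4226 0.0892 0.008 ]
 [0.5288 0.0713 0.008 ]
 [0.5211 0.0171 0.008 ]
 [0.4137 0.0354 0.008 ]] [0.4716 0.0532 0.008 ]
-0.1678592493364078
[3.1412 0.0001 1.4157]
```

Call:
{"fn": "apply_moves", "kwargs": {
  "deltas": [
    {"wx":0,"wy":0,"wz":-0.014,"x":0.0025,"y":-0.0005,"z":-0.03,"gripper":100},
    {"wx":0,"wy":0,"wz":-0.014,"x":0.0025,"y":-0.0005,"z":-0.06,"gripper":100},
    {"wx":0,"wy":0,"wz":-0.014,"x":0.0025,"y":-0.0005,"z":-0.09,"gripper":100},
    {"wx":0,"wy":0,"wz":-0.014,"x":0.0025,"y":-0.0005,"z":-0.12,"gripper":100},
    {"wx":0,"wy":0,"wz":-0.014,"x":0.0025,"y":-0.0005,"z":-0.135,"gripper":100},
    {"wx":0,"wy":0,"wz":-0.014,"x":0.0025,"y":-0.0005,"z":-0.15,"gripper":100},
    {"wx":0,"wy":0,"wz":-0.014,"x":0.0025,"y":-0.0005,"z":-0.165,"gripper":100},
    {"wx":0,"wy":0,"wz":-0.014,"x":0.0025,"y":-0.0005,"z":-0.178,"gripper":100},
    {"wx":0,"wy":0,"wz":-0.014,"x":0.0025,"y":-0.0005,"z":-0.185,"gripper":100},
    {"wx":0,"wy":0,"wz":-0.014,"x":0.0025,"y":-0.0005,"z":-0.185,"gripper":100},
    {"wx":0,"wy":0,"wz":-0.014,"x":0.0025,"y":-0.0005,"z":-0.185,"gripper":100}
  ]
}}

```text
time: 4.05
tool_pos: [0.4719, 0.0539, 0.0168]
tool_rot: [3.141, 0.0, 1.404]
force: [0.0, -0.2, 0.1]
opening: 0.0855
```

```bash
python3 look.py wrist w2;python3 -c "
import cv2
cv2.imwrite('pics/w2c.png',cv2.imread('pics/w2.png')[100:480])"
```

```text
4.05 [0.4719 0.0539 0.0168] [3.141  0.     1.4039] [-0.1627 -0.2084 -0.5986  1.18   -0.      1.575 ]
```

View pics/w2c.png

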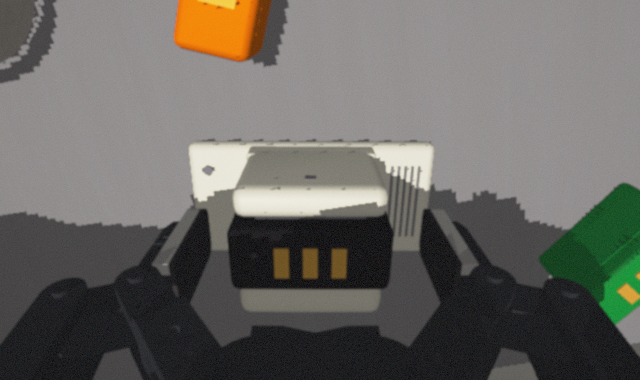

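The battery sits centred between the open pads, at crop px (310,260), so I'll close.

Call:
{"fn": "apply_moves", "kwargs": {
  "deltas": [
    {"wx":0,"wy":0,"wz":0,"x":0,"y":0,"z":0,"gripper":50},
    {"wx":0,"wy":0,"wz":0,"x":0,"y":0,"z":0,"gripper":50},
    {"wx":0,"wy":0,"wz":0,"x":0,"y":0,"z":0,"gripper":50},
    {"wx":0,"wy":0,"wz":0,"x":0,"y":0,"z":0,"gripper":50},
    {"wx":0,"wy":0,"wz":0,"x":0,"y":0,"z":0,"gripper":50},
    {"wx":0,"wy":0,"wz":0,"x":0,"y":0,"z":0,"gripper":50},
    {"wx":0,"wy":0,"wz":0,"x":0,"y":0,"z":0,"gripper":50}
  ],
  "force": 45
}}

```text
time: 4.8
tool_pos: [0.4721, 0.0538, 0.017]
tool_rot: [3.14, -0.0, 1.404]
force: [-0.9, 0.6, 6.5]
opening: 0.0577
```

Call:
{"fn": "apply_moves", "kwargs": {
  "deltas": [
    {"wx":0,"wy":0,"wz":0,"x":0,"y":0,"z":0.008,"gripper":50},
    {"wx":0,"wy":0,"wz":0,"x":0,"y":0,"z":0.02,"gripper":50},
    {"wx":0,"wy":0,"wz":0,"x":0,"y":0,"z":0.035,"gripper":50},
    {"wx":0,"wy":0,"wz":0,"x":0,"y":0,"z":0.05,"gripper":50},
    {"wx":0,"wy":0,"wz":0,"x":0,"y":0,"z":0.065,"gripper":50},
    {"wx":0,"wy":0,"wz":0,"x":0,"y":0,"z":0.08,"gripper":50},
    {"wx":0,"wy":0,"wz":0,"x":0,"y":0,"z":0.08,"gripper":50}
  ]
}}

```text
time: 5.5
tool_pos: [0.4731, 0.0536, 0.0992]
tool_rot: [3.138, 0.0, 1.404]
force: [0.7, 0.5, -0.7]
opening: 0.0573
```

```bash
python3 look.py wrist w3;python3 look.py top t3; python3 -c "
import cv2
cv2.imwrite('pics/w3c.png',cv2.imread('pics/w3.png')[100:480])"
```

```text
5.5 [0.4731 0.0536 0.0992] [3.1375 0.     1.4038] [-0.1628 -0.2708 -0.4985  1.3391 -0.      1.575 ]
5.55 [0.4724 0.0537 0.0977] [3.1392 0.     1.4037] [-0.1628 -0.2699 -0.5004  1.3379 -0.      1.575 ]
```

View pics/w3c.png

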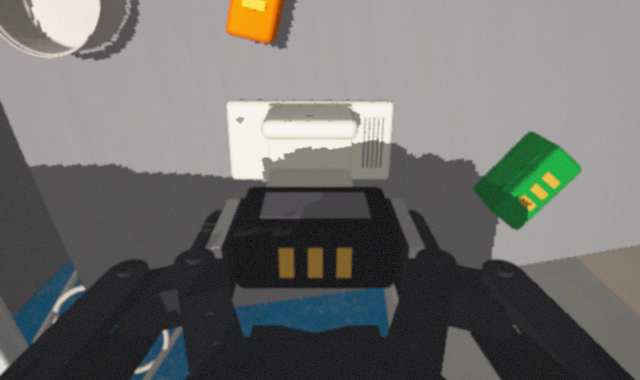

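The battery is held between the pads (crop px 315,235) and the charger below is empty. I'll carry it to the free bench spot near (0.57, 0.105).

Call:
{"fn": "apply_moves", "kwargs": {
  "deltas": [
    {"wx":0,"wy":0,"wz":-0.02,"x":0.025,"y":0.013,"z":0,"gripper":50},
    {"wx":0,"wy":0,"wz":-0.045,"x":0.05,"y":0.026,"z":0,"gripper":50},
    {"wx":0,"wy":0,"wz":-0.065,"x":0.075,"y":0.039,"z":0,"gripper":50},
    {"wx":0,"wy":0,"wz":-0.085,"x":0.097,"y":0.051,"z":-0.01,"gripper":50},
    {"wx":0,"wy":0,"wz":-0.085,"x":0.097,"y":0.051,"z":-0.03,"gripper":50},
    {"wx":0,"wy":0,"wz":-0.085,"x":0.097,"y":0.051,"z":-0.05,"gripper":50},
    {"wx":0,"wy":0,"wz":-0.085,"x":0.097,"y":0.051,"z":-0.065,"gripper":50},
    {"wx":0,"wy":0,"wz":-0.085,"x":0.097,"y":0.051,"z":-0.078,"gripper":50},
    {"wx":0,"wy":0,"wz":-0.085,"x":0.097,"y":0.051,"z":-0.085,"gripper":50},
    {"wx":0,"wy":0,"wz":-0.085,"x":0.097,"y":0.051,"z":-0.088,"gripper":50},
    {"wx":0,"wy":0,"wz":-0.085,"x":0.097,"y":0.051,"z":-0.088,"gripper":50},
    {"wx":0,"wy":0,"wz":-0.085,"x":0.097,"y":0.051,"z":-0.088,"gripper":50}
  ]
}}

```text
time: 6.8
tool_pos: [0.5691, 0.1048, 0.0092]
tool_rot: [3.14, -0.0, 1.319]
force: [0.3, -0.4, -1.0]
opening: 0.0574
```

Call:
{"fn": "apply_moves", "kwargs": {
  "deltas": [
    {"wx":0,"wy":0,"wz":0,"x":0,"y":0,"z":-0.002,"gripper":50},
    {"wx":0,"wy":0,"wz":0,"x":0,"y":0,"z":-0.004,"gripper":50},
    {"wx":0,"wy":0,"wz":0,"x":0,"y":0,"z":-0.006,"gripper":50},
    {"wx":0,"wy":0,"wz":0,"x":0,"y":0,"z":-0.006,"gripper":50},
    {"wx":0,"wy":0,"wz":0,"x":0,"y":0,"z":-0.006,"gripper":50}
  ]
}}

```text
time: 7.3
tool_pos: [0.5684, 0.1049, 0.0023]
tool_rot: [-3.142, 0.0, 1.319]
force: [-0.4, 0.0, -1.1]
opening: 0.0575
```

```bash
python3 -c "
from h import *
s=bot.state();print(s['tool_pos'],s['force'])"
```

```text
[0.56844488 0.10490928 0.00227488] [-0.42641081  0.0353604  -1.12685367]
```

Call:
{"fn": "apply_moves", "kwargs": {
  "deltas": [
    {"wx":0,"wy":0,"wz":0,"x":0,"y":0,"z":-0.001,"gripper":50},
    {"wx":0,"wy":0,"wz":0,"x":0,"y":0,"z":-0.001,"gripper":50},
    {"wx":0,"wy":0,"wz":0,"x":0,"y":0,"z":-0.001,"gripper":50}
  ]
}}

```text
time: 7.6
tool_pos: [0.5685, 0.1049, 0.0013]
tool_rot: [3.142, 0.0, 1.319]
force: [0.4, 0.7, -1.3]
opening: 0.0578
```

Call:
{"fn": "apply_moves", "kwargs": {
  "deltas": [
    {"wx":0,"wy":0,"wz":0,"x":0,"y":0,"z":-0.001,"gripper":50},
    {"wx":0,"wy":0,"wz":0,"x":0,"y":0,"z":-0.001,"gripper":50}
  ]
}}

```text
time: 7.8
tool_pos: [0.5687, 0.1049, 0.001]
tool_rot: [3.141, 0.0, 1.319]
force: [-3.9, -0.5, 6.0]
opening: 0.0578
```

The wrist now reads 6 N of contact, so the battery is on the bench and I'll release it gently. Fully open stays clear of the neighbours.

Call:
{"fn": "apply_moves", "kwargs": {
  "deltas": [
    {"wx":0,"wy":0,"wz":0,"x":0,"y":0,"z":0,"gripper":72},
    {"wx":0,"wy":0,"wz":0,"x":0,"y":0,"z":0,"gripper":80},
    {"wx":0,"wy":0,"wz":0,"x":0,"y":0,"z":0,"gripper":90},
    {"wx":0,"wy":0,"wz":0,"x":0,"y":0,"z":0,"gripper":95},
    {"wx":0,"wy":0,"wz":0,"x":0,"y":0,"z":0,"gripper":95}
  ]
}}

```text
time: 8.3
tool_pos: [0.5685, 0.1049, 0.0003]
tool_rot: [3.142, 0.0, 1.319]
force: [0.6, 0.5, 0.2]
opening: 0.0814
```

Call:
{"fn": "apply_moves", "kwargs": {
  "deltas": [
    {"wx":0,"wy":0,"wz":0,"x":0,"y":0,"z":0.015,"gripper":95},
    {"wx":0,"wy":0,"wz":0,"x":0,"y":0,"z":0.04,"gripper":95},
    {"wx":0,"wy":0,"wz":0,"x":0,"y":0,"z":0.07,"gripper":95},
    {"wx":0,"wy":0,"wz":0,"x":0,"y":0,"z":0.1,"gripper":95},
    {"wx":0,"wy":0,"wz":0,"x":0,"y":0,"z":0.13,"gripper":80},
    {"wx":0,"wy":0,"wz":0,"x":0,"y":0,"z":0.16,"gripper":80},
    {"wx":0,"wy":0,"wz":0,"x":0,"y":0,"z":0.16,"gripper":80}
  ]
}}

```text
time: 9.0
tool_pos: [0.571, 0.1048, 0.1666]
tool_rot: [3.134, -0.002, 1.319]
force: [1.2, -0.1, 0.1]
opening: 0.0681
```

Call:
{"fn": "apply_moves", "kwargs": {
  "deltas": [
    {"wx":0,"wy":0,"wz":0.15,"x":0,"y":0,"z":0.02,"gripper":70},
    {"wx":0,"wy":0,"wz":0.3,"x":0,"y":0,"z":0.02,"gripper":70},
    {"wx":0,"wy":0,"wz":0.45,"x":0,"y":0,"z":0.02,"gripper":70},
    {"wx":0,"wy":0,"wz":0.6,"x":0,"y":0,"z":0.02,"gripper":70},
    {"wx":0,"wy":0,"wz":0.75,"x":0,"y":0,"z":0.02,"gripper":70},
    {"wx":0,"wy":0,"wz":0.9,"x":0,"y":0,"z":0.02,"gripper":70},
    {"wx":0,"wy":0,"wz":1.05,"x":0,"y":0,"z":0.02,"gripper":70},
    {"wx":0,"wy":0,"wz":1.2,"x":0,"y":0,"z":0.02,"gripper":70},
    {"wx":0,"wy":0,"wz":1.35,"x":0,"y":0,"z":0.02,"gripper":70},
    {"wx":0,"wy":0,"wz":1.5,"x":0,"y":0,"z":0.02,"gripper":70},
    {"wx":0,"wy":0,"wz":1.571,"x":0,"y":0,"z":0.02,"gripper":70},
    {"wx":0,"wy":0,"wz":1.571,"x":0,"y":0,"z":0.02,"gripper":70}
  ]
}}

```text
time: 10.2
tool_pos: [0.5684, 0.1049, 0.1807]
tool_rot: [3.141, 0.0, 2.891]
force: [-0.5, -0.3, -0.0]
opening: 0.06
```

Call:
{"fn": "apply_moves", "kwargs": {
  "deltas": [
    {"wx":0,"wy":0,"wz":0,"x":0,"y":0,"z":0,"gripper":70},
    {"wx":0,"wy":0,"wz":0,"x":0,"y":0,"z":0,"gripper":70}
  ]
}}

```text
time: 10.4
tool_pos: [0.5685, 0.1049, 0.1804]
tool_rot: [3.141, 0.0, 2.888]
force: [0.1, 0.7, -0.5]
opening: 0.06
```

```bash
python3 look.py wrist w4 battery; python3 look.py top t4 case case_hinge lid_tab
```

```text
10.4 [0.5685 0.1049 0.1804] [3.1415 0.     2.888 ] [-0.0437  0.0328 -0.0692  1.4688  0.0001  0.2099]
battery [(0.85, array([0.4605, 0.1516, 0.0035])), (0.59, array([ 0.6085,  0.0044, -0.001 ])), (0.56, array([ 0.565 ,  0.1053, -0.0027]))]
10.5 [0.5685 0.1049 0.1804] [3.1415 0.     2.8887] [-0.0437  0.0329 -0.0692  1.4687  0.0001  0.2092]
case [(0.68, array([0.4785, 0.305 , 0.0029])), (0.64, array([0.3362, 0.1697, 0.0035]))]
case_hinge [(0.86, array([0.5448, 0.2885, 0.0582]))]
lid_tab [(0.16, array([0.5485, 0.29  , 0.0569]))]
```

View pics/w4.png

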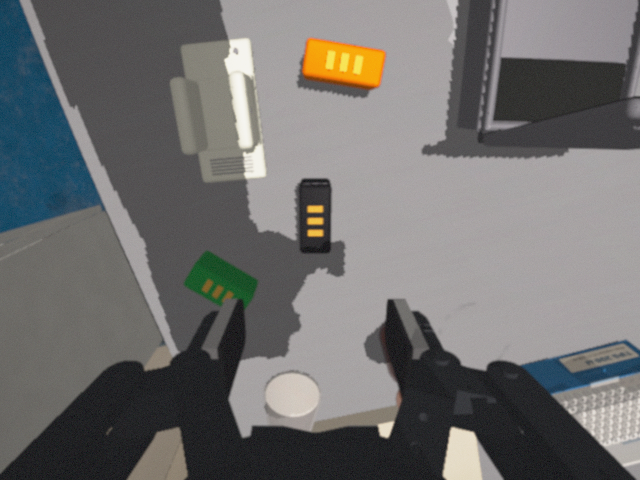

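View pics/t4.png

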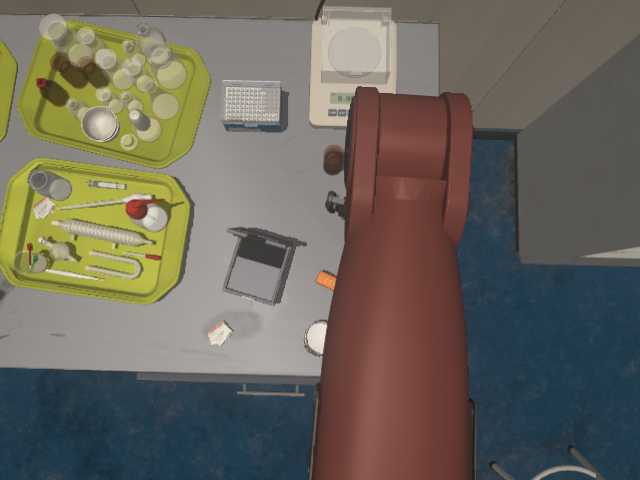

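The battery stands on the bench at wrist px (315,215), long axis lined up with the image's vertical. Orange (345,63), green (220,280) and the tin are untouched.

Run:
```python
from h import *
im=cv2.imread('pics/w4.png')
cv2.imwrite('pics/w4c.png',cv2.resize(im[170:260,280:350],None,fx=6.5,fy=6.5,interpolation=2))
g=cv2.cvtColor(im,6)
for r in (200,215,225,240): print(r,g[r,292:340])
for r in (305,322,326): print(r,g[172:260,r])
```

```text
200 [162 160 135 105  85  80  73  58  36  46  49  48  54  53  47  51  51  53
  55  49  53  56  56  55  56  55  52  54  56  52  50  55  56  60  57  57
  48  47  73 116 149 161 163 164 167 167 165 164]
215 [165 160 157 143 115  93  78  61  46  44  43  50  49  46  47  50  46  48
  50  48  53  50  48  51  51  50  48  52  47  51  51  47  50  56  56  49
  49  47  85 132 158 164 165 167 165 165 165 168]
225 [165 166 161 135 107  87  81  62  47  43  49  46  50  48  46  55  67  74
  69  73  76  76  77  71  71  72  72  74  74  73  64  56  50  51  52  51
  42  48  88 135 159 161 167 167 164 167 165 165]
240 [104 110 116 112  95  90  76  62  48  43  36  48  43  46  43  42  44  49
  45  45  45  47  44  46  46  50  45  48  44  47  48  42  42  46  45  37
  37  49  90 133 158 163 159 156 149 149 145 129]
305 [167 166 166 167 163 149 108  59  31  32  50  64  63  44  40  46  50  49
  57  52  49  54  53  52  58  50  45  54  53  50  51  53  52  47  50  46
  50  52  52  48  48  42  50  46  47  52  44  43  47  53  48  49  42  48
  47  48  49  49  47  47  44  44  45  44  48  40  39  47  46  41  44  46
  40  52  34  33  25  29  26  24  35  58  78  83  82  84  84  87]
322 [167 163 165 166 164 151 109  56  35  40  55  70  52  40  41  47  50  56
  55  63  58  56  55  56  57  51  52  61  50  58  56  54  64 102 146 158
 160 158 160 143 107  65  53  51  61  97 135 159 157 157 157 145 104  64
  47  43  54  96 138 156 156 157 159 142  97  57  42  44  48  41  43  40
  33  38  33  28  37  26  23  21  31  59  77  85  86  85  85  85]
326 [167 168 163 167 165 150 115  66  36  38  62  78  63  39  44  46  50  57
  59  59  53  57  58  59  58  58  52  53  57  63  58  55  50  53  57  55
  54  54  53  54  53  51  54  56  49  53  52  51  56  48  50  53  50  52
  49  52  49  49  49  50  48  54  47  48  48  50  45  42  45  32  26  25
  35  25  27  28  34  31  24  29  36  62  78  84  83  82  79  84]
```

View pics/w4c.png

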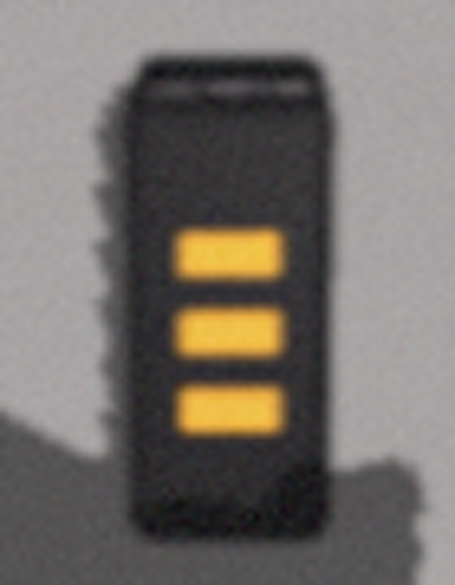

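Run:
```python
from h import *
np.set_printoptions(precision=4,suppress=True)
q=pix2w("wrist",[(315.2,220.8),(315,205),(315,240)],0.036);print(q)
d=q[1]-q[2];print(np.arctan2(d[1],d[0]))
# case from top image
im=cv2.imread('pics/t4.png');cv2.imwrite('pics/t4c.png',cv2.resize(im[215:315,210:320],None,fx=6,fy=6,interpolation=2))
im=cv2.imread('pics/scene0.png');cv2.imwrite('pics/s0c.png',cv2.resize(im[190:360,240:370],None,fx=4.5,fy=4.5,interpolation=2))
```

```text
[[0.5693 0.1044 0.036 ]
 [0.5566 0.1075 0.036 ]
 [0.585  0.1002 0.036 ]]
2.889934399213818
```

View pics/t4c.png

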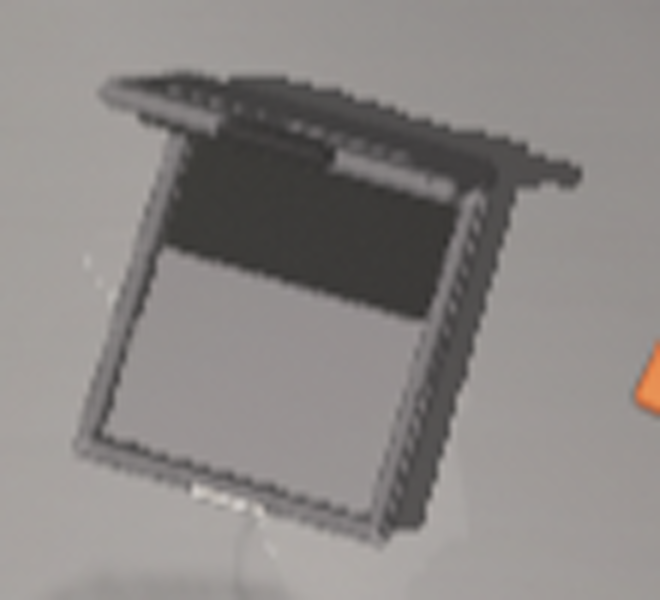

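Call:
{"fn": "apply_moves", "kwargs": {
  "deltas": [
    {"wx":0,"wy":0,"wz":0,"x":0.0005,"y":-0.0005,"z":-0.03,"gripper":70},
    {"wx":0,"wy":0,"wz":0,"x":0.0005,"y":-0.0005,"z":-0.06,"gripper":70},
    {"wx":0,"wy":0,"wz":0,"x":0.0005,"y":-0.0005,"z":-0.09,"gripper":70},
    {"wx":0,"wy":0,"wz":0,"x":0.0005,"y":-0.0005,"z":-0.115,"gripper":70},
    {"wx":0,"wy":0,"wz":0,"x":0.0005,"y":-0.0005,"z":-0.135,"gripper":70},
    {"wx":0,"wy":0,"wz":0,"x":0.0005,"y":-0.0005,"z":-0.155,"gripper":70},
    {"wx":0,"wy":0,"wz":0,"x":0.0005,"y":-0.0005,"z":-0.167,"gripper":70},
    {"wx":0,"wy":0,"wz":0,"x":0.0005,"y":-0.0005,"z":-0.173,"gripper":70},
    {"wx":0,"wy":0,"wz":0,"x":0.0005,"y":-0.0005,"z":-0.173,"gripper":70},
    {"wx":0,"wy":0,"wz":0,"x":0.0005,"y":-0.0005,"z":-0.173,"gripper":70}
  ]
}}

```text
time: 11.7
tool_pos: [0.5697, 0.1044, 0.0083]
tool_rot: [3.141, 0.001, 2.89]
force: [0.7, 0.3, -0.0]
opening: 0.0597
```

Call:
{"fn": "apply_moves", "kwargs": {
  "deltas": [
    {"wx":0,"wy":0,"wz":0,"x":0,"y":0,"z":0,"gripper":15},
    {"wx":0,"wy":0,"wz":0,"x":0,"y":0,"z":0,"gripper":15},
    {"wx":0,"wy":0,"wz":0,"x":0,"y":0,"z":0,"gripper":15},
    {"wx":0,"wy":0,"wz":0,"x":0,"y":0,"z":0,"gripper":15},
    {"wx":0,"wy":0,"wz":0,"x":0,"y":0,"z":0,"gripper":15},
    {"wx":0,"wy":0,"wz":0,"x":0,"y":0,"z":0,"gripper":15},
    {"wx":0,"wy":0,"wz":0,"x":0,"y":0,"z":0,"gripper":15},
    {"wx":0,"wy":0,"wz":0,"x":0,"y":0,"z":0,"gripper":15}
  ],
  "force": 45
}}

```text
time: 12.5
tool_pos: [0.5697, 0.1044, 0.0082]
tool_rot: [3.141, 0.001, 2.89]
force: [-2.0, -0.1, 5.9]
opening: 0.0252
```

The grip reads 25.2 mm across the width. I'll lift, then take a view over the case.

Call:
{"fn": "apply_moves", "kwargs": {
  "deltas": [
    {"wx":0,"wy":0,"wz":0,"x":0,"y":0,"z":0.01,"gripper":15},
    {"wx":0,"wy":0,"wz":0,"x":0,"y":0,"z":0.04,"gripper":15},
    {"wx":0,"wy":0,"wz":0,"x":0,"y":0,"z":0.08,"gripper":15},
    {"wx":0,"wy":0,"wz":0,"x":0,"y":0,"z":0.12,"gripper":15},
    {"wx":0,"wy":0,"wz":0,"x":0,"y":0,"z":0.16,"gripper":15},
    {"wx":0,"wy":0,"wz":0,"x":0,"y":0,"z":0.2,"gripper":15},
    {"wx":0,"wy":0,"wz":0,"x":-0.01,"y":0.02,"z":0.24,"gripper":15},
    {"wx":0,"wy":0,"wz":0,"x":-0.025,"y":0.05,"z":0.265,"gripper":15},
    {"wx":0,"wy":0,"wz":0,"x":-0.045,"y":0.085,"z":0.27,"gripper":15},
    {"wx":0,"wy":0,"wz":0,"x":-0.06,"y":0.12,"z":0.27,"gripper":15},
    {"wx":0,"wy":0,"wz":0,"x":-0.075,"y":0.15,"z":0.27,"gripper":15},
    {"wx":0,"wy":0,"wz":0,"x":-0.08,"y":0.166,"z":0.27,"gripper":15}
  ]
}}

```text
time: 13.7
tool_pos: [0.4873, 0.2725, 0.278]
tool_rot: [3.141, -0.0, 2.892]
force: [0.2, -0.0, -0.2]
opening: 0.0254
```

Call:
{"fn": "apply_moves", "kwargs": {
  "deltas": [
    {"wx":0,"wy":0,"wz":0,"x":0,"y":0,"z":0,"gripper":15},
    {"wx":0,"wy":0,"wz":0,"x":0,"y":0,"z":0,"gripper":15},
    {"wx":0,"wy":0,"wz":0,"x":0,"y":0,"z":0,"gripper":15}
  ]
}}

```text
time: 14.0
tool_pos: [0.4893, 0.2696, 0.2773]
tool_rot: [-3.141, -0.0, 2.889]
force: [0.2, -0.8, -1.6]
opening: 0.0251
```

```bash
python3 look.py wrist w5 case pocket case_hinge lid_tab
```

```text
14.0 [0.4893 0.2696 0.2773] [-3.1414 -0.      2.8889] [ 0.2696 -0.0064  0.0673  1.6447 -0.0002  0.5223]
case [(0.94, array([0.4817, 0.3044, 0.0009]))]
pocket []
case_hinge [(0.9, array([0.5476, 0.2864, 0.058 ]))]
lid_tab [(0.58, array([0.5312, 0.2898, 0.187 ])), (0.31, array([0.5493, 0.2853, 0.0563]))]
```

View pics/w5.png

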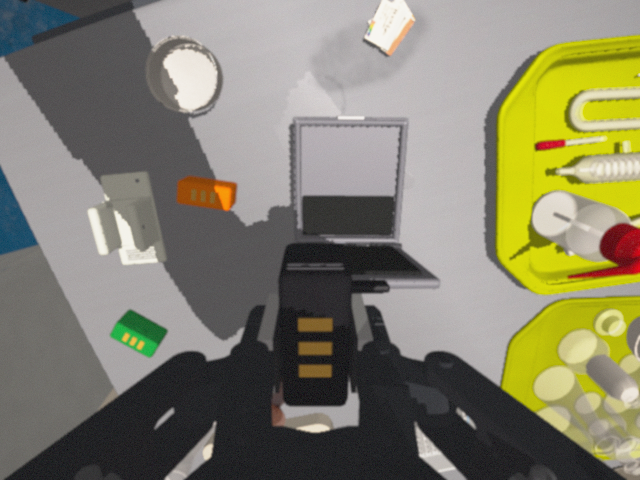

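The case shows at wrist px (350,180) with its pocket clear, nearly square to the tool. The held battery is at (315,335), and the lid sits behind the case.

Run:
```python
from h import *
im=cv2.imread('pics/w5.png')
cv2.imwrite('pics/w5c.png',cv2.resize(im[108:255,282:420],None,fx=4,fy=4,interpolation=2))
```

```text
(no output)
```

View pics/w5c.png

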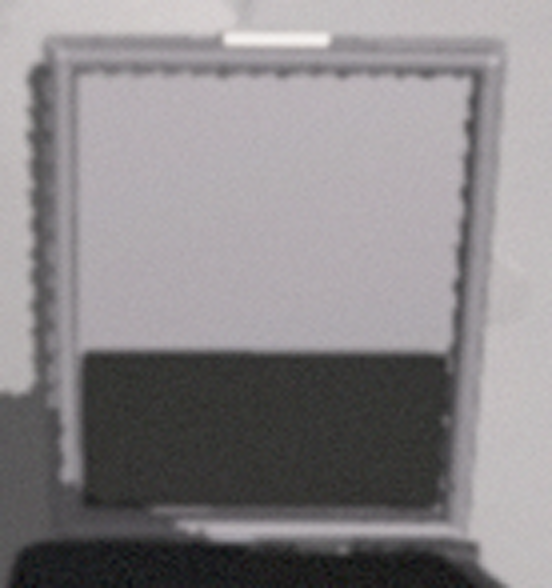

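Run:
```python
from h import *
np.set_printoptions(precision=4,suppress=True)
f=lambda l:[(x/4+282,y/4+108) for x,y in l]
o=pix2w("wrist",f([(50,45),(503,46),(76,71),(475,70)]),0.056);print(o)
fo=pix2w("wrist",f([(84,352),(449,353)]),0.05);print(fo)
for a,b in((o[0],o[1]),(o[2],o[3]),(fo[0],fo[1])):
    d=b-a; print(np.linalg.norm(d),np.arctan2(-d[0],d[1]))
for y in(-.255,):
    ex=np.array([np.cos(y),np.sin(y),0])
    print('c from outer',o[:2].mean(0)+.062*ex,'inner',o[2:].mean(0)+.056*ex,'foam',fo.mean(0)-.012*ex)
```

```text
[[0.4105 0.2699 0.056 ]
 [0.437  0.3733 0.056 ]
 [0.4177 0.2742 0.056 ]
 [0.4408 0.3658 0.056 ]]
[[0.4847 0.258  0.05  ]
 [0.5081 0.3479 0.05  ]]
0.10676733110335201 -0.25126562395042484
0.09444350484299344 -0.24691978947052495
0.09289986615770676 -0.2541754685912213
c from outer [0.4837 0.3059 0.056 ] inner [0.4834 0.3059 0.056 ] foam [0.4848 0.306  0.05  ]
```

Call:
{"fn": "apply_moves", "kwargs": {
  "deltas": [
    {"wx":0,"wy":0,"wz":0,"x":-0.0145,"y":0.021,"z":0,"gripper":15},
    {"wx":0,"wy":0,"wz":0,"x":-0.0263,"y":0.042,"z":0,"gripper":15},
    {"wx":0,"wy":0,"wz":0,"x":-0.0263,"y":0.042,"z":-0.03,"gripper":15},
    {"wx":0,"wy":0,"wz":0,"x":-0.0263,"y":0.042,"z":-0.06,"gripper":15},
    {"wx":0,"wy":0,"wz":0,"x":-0.0263,"y":0.042,"z":-0.09,"gripper":15},
    {"wx":0,"wy":0,"wz":0,"x":-0.0263,"y":0.042,"z":-0.12,"gripper":15},
    {"wx":0,"wy":0,"wz":0,"x":-0.0263,"y":0.042,"z":-0.15,"gripper":15},
    {"wx":0,"wy":0,"wz":0,"x":-0.0263,"y":0.042,"z":-0.175,"gripper":15},
    {"wx":0,"wy":0,"wz":0,"x":-0.0263,"y":0.042,"z":-0.195,"gripper":15},
    {"wx":0,"wy":0,"wz":0,"x":-0.0263,"y":0.042,"z":-0.205,"gripper":15},
    {"wx":0,"wy":0,"wz":0,"x":-0.0263,"y":0.042,"z":-0.205,"gripper":15},
    {"wx":0,"wy":0,"wz":0,"x":-0.0263,"y":0.042,"z":-0.205,"gripper":15}
  ]
}}

```text
time: 15.45
tool_pos: [0.4632, 0.3125, 0.0733]
tool_rot: [3.141, 0.001, 2.89]
force: [-0.0, 0.4, -1.0]
opening: 0.0251
```

```bash
python3 look.py wrist w6;python3 look.py scene s6; python3 -c "
import cv2
a=cv2.imread('pics/s6.png')[180:380,220:440];cv2.imwrite('pics/s6c.png',cv2.resize(a,None,fx=3,fy=3))"
```

```text
15.45 [0.4632 0.3125 0.0733] [3.1409 0.0008 2.8896] [ 0.3594  0.0104 -0.2876  1.2718  0.0001  0.6113]
15.5 [0.4635 0.3126 0.0737] [3.1405 0.0015 2.8896] [ 0.3594  0.0101 -0.2871  1.2718  0.0001  0.6113]
```

View pics/w6.png

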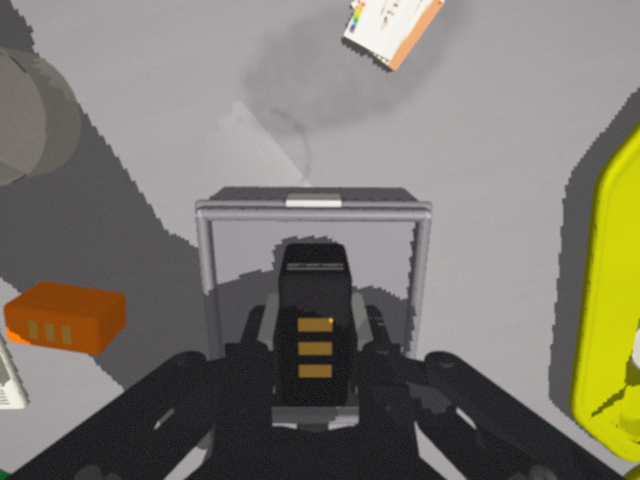

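View pics/s6c.png

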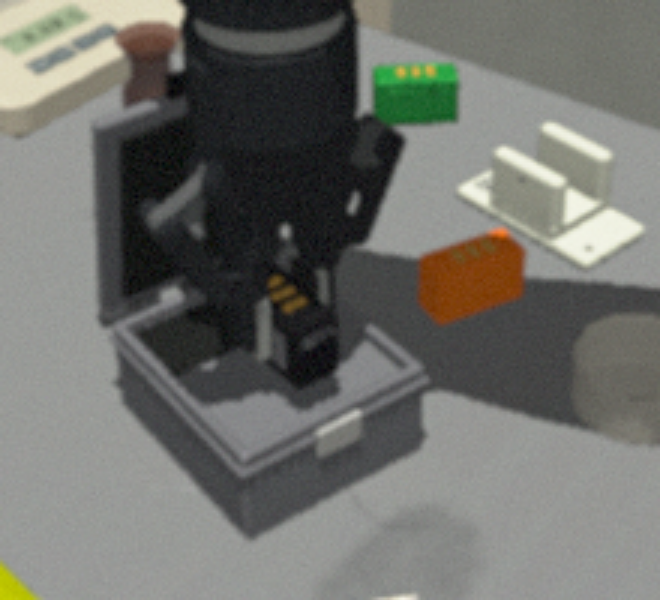

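Run:
```python
from h import *
np.set_printoptions(precision=4,suppress=True)
im=cv2.imread('pics/w6.png');g=cv2.cvtColor(im,6)
print(g[180:285,315]); print(g[225,190:240],g[225,400:440]); print(g[300,265:365])
y=-.252;ex=np.array([np.cos(y),np.sin(y)]);ey=np.array([-ex[1],ex[0]]);c=np.array([.484,.306])
def cf(p): d=p[:,:2]-c; return np.c_[d@ex,d@ey]*1000
print(cf(pix2w("wrist",[(315,217),(210,225),(416,225)],.056)), cf(pix2w("wrist",[(315,268),(279,300),(351,300)],.1015)))
print(cf(np.array([bot.state()['tool_pos']])))
```

```text
[173 173 172 173 170 168 153 114  87  80  84  78  81  91 113 119 122 118
 122 142 184 220 233 233 230 220 187 128  94 104 122 137 147 159 167 170
 157 146 136 129 120 131 148 153 158 160 156 160 157 159 160 158 159 160
 157 152 150 129  98  80  79  79  69  48  36  31  27  32  26  22  16  29
  36  30  28  27  29  27  26  23  28  32  39  63  83  77  60  65  81  68
  42  28  33  24  39  39  38  39  38  36  35  36  40  42  40]
[167 171 171 168 166 160 141 133 134 143 150 161 156 151 142 134 121 104
  91  77  84  99 128 148 153 155 154 156 153 154 154 154 155 154 155 154
 155 156 157 158 159 153 158 155 157 154 154 156 156 156] [158 162 159 165 163 160 159 159 158 160 161 162 163 159 143 102  70  70
  83  97 110 124 124 140 148 151 150 149 144 138 140 157 168 168 169 171
 172 171 171 169]
[ 83  84  93  93  96  93  93  94  93  94  93  94  92  78  58  41  39  37
  38  35  42  43  40  47  46  43  44  44  50  43  45  47  43  37  44  40
  44  42  42  41  48  42  43  40  46  39  38  45  41  42  40  39  41  43
  44  45  49  46  45  45  47  44  43  42  45  46  46  36  44  41  46  48
  45  41  48  48  44  38  44  48  43  41  37  37  39  48  78 102 112 115
 114 115 115 115 114 113 115 109  95  80]
[[-58.6941   0.8263]
 [-54.9823 -46.6935]
 [-54.9739  46.5756]] [[-53.6325   0.7271]
 [-41.5615 -11.749 ]
 [-41.5488  13.2235]]
[[-21.3686   1.3995]]
```

The battery is centred over the pocket, with the front rim at row 213 and the battery's front edge clear of it. I'll lower it the rest of the way.

Call:
{"fn": "apply_moves", "kwargs": {
  "deltas": [
    {"wx":0,"wy":0,"wz":0,"x":0.0005,"y":-0.001,"z":-0.01,"gripper":15},
    {"wx":0,"wy":0,"wz":0,"x":0.0005,"y":-0.001,"z":-0.02,"gripper":15},
    {"wx":0,"wy":0,"wz":0,"x":0.0005,"y":-0.001,"z":-0.03,"gripper":15},
    {"wx":0,"wy":0,"wz":0,"x":0.0005,"y":-0.001,"z":-0.04,"gripper":15},
    {"wx":0,"wy":0,"wz":0,"x":0.0005,"y":-0.001,"z":-0.048,"gripper":15},
    {"wx":0,"wy":0,"wz":0,"x":0.0005,"y":-0.001,"z":-0.053,"gripper":15},
    {"wx":0,"wy":0,"wz":0,"x":0.0005,"y":-0.001,"z":-0.056,"gripper":15},
    {"wx":0,"wy":0,"wz":0,"x":0.0005,"y":-0.001,"z":-0.056,"gripper":15},
    {"wx":0,"wy":0,"wz":0,"x":0.0005,"y":-0.001,"z":-0.056,"gripper":15}
  ]
}}

```text
time: 16.45
tool_pos: [0.4635, 0.3115, 0.0167]
tool_rot: [3.141, 0.0, 2.89]
force: [0.5, -0.4, -0.7]
opening: 0.0254
```

Call:
{"fn": "apply_moves", "kwargs": {
  "deltas": [
    {"wx":0,"wy":0,"wz":0,"x":0,"y":0,"z":-0.001,"gripper":15},
    {"wx":0,"wy":0,"wz":0,"x":0,"y":0,"z":-0.001,"gripper":15}
  ]
}}

```text
time: 16.65
tool_pos: [0.4634, 0.3115, 0.0156]
tool_rot: [3.141, 0.0, 2.89]
force: [0.3, -0.0, -1.1]
opening: 0.025
```

Call:
{"fn": "apply_moves", "kwargs": {
  "deltas": [
    {"wx":0,"wy":0,"wz":0,"x":0,"y":0,"z":-0.001,"gripper":15},
    {"wx":0,"wy":0,"wz":0,"x":0,"y":0,"z":-0.001,"gripper":15}
  ]
}}

```text
time: 16.85
tool_pos: [0.4632, 0.3114, 0.0143]
tool_rot: [3.142, 0.0, 2.89]
force: [0.1, -0.3, -0.9]
opening: 0.0251
```

Call:
{"fn": "apply_moves", "kwargs": {
  "deltas": [
    {"wx":0,"wy":0,"wz":0,"x":0,"y":0,"z":-0.001,"gripper":15},
    {"wx":0,"wy":0,"wz":0,"x":0,"y":0,"z":-0.001,"gripper":15}
  ]
}}

```text
time: 17.05
tool_pos: [0.4633, 0.3115, 0.0142]
tool_rot: [3.141, 0.0, 2.89]
force: [-3.7, -1.6, 6.4]
opening: 0.0253
```

It is touching the pocket floor at the expected height. I'll open only to about 47 mm, since the pocket limits the fingers, then rise straight up.

Call:
{"fn": "apply_moves", "kwargs": {
  "deltas": [
    {"wx":0,"wy":0,"wz":0,"x":0,"y":0,"z":0,"gripper":38},
    {"wx":0,"wy":0,"wz":0,"x":0,"y":0,"z":0,"gripper":48},
    {"wx":0,"wy":0,"wz":0,"x":0,"y":0,"z":0,"gripper":52},
    {"wx":0,"wy":0,"wz":0,"x":0,"y":0,"z":0,"gripper":52},
    {"wx":0,"wy":0,"wz":0,"x":0,"y":0,"z":0,"gripper":52}
  ]
}}

```text
time: 17.55
tool_pos: [0.4632, 0.3114, 0.0133]
tool_rot: [3.142, 0.0, 2.89]
force: [-0.2, 0.4, -0.0]
opening: 0.0445
```

Call:
{"fn": "apply_moves", "kwargs": {
  "deltas": [
    {"wx":0,"wy":0,"wz":0,"x":0,"y":0,"z":0.01,"gripper":52},
    {"wx":0,"wy":0,"wz":0,"x":0,"y":0,"z":0.03,"gripper":52},
    {"wx":0,"wy":0,"wz":0,"x":0,"y":0,"z":0.06,"gripper":52},
    {"wx":0,"wy":0,"wz":0,"x":0,"y":0,"z":0.1,"gripper":52},
    {"wx":0,"wy":0,"wz":0,"x":0,"y":0,"z":0.14,"gripper":52},
    {"wx":0,"wy":0,"wz":0,"x":0,"y":0,"z":0.18,"gripper":52},
    {"wx":0,"wy":0,"wz":0,"x":0,"y":0,"z":0.22,"gripper":52},
    {"wx":0,"wy":0,"wz":0,"x":0,"y":0,"z":0.25,"gripper":40},
    {"wx":0,"wy":0,"wz":0,"x":0,"y":0,"z":0.27,"gripper":20},
    {"wx":0,"wy":0,"wz":0,"x":0,"y":0,"z":0.27,"gripper":0},
    {"wx":0,"wy":0,"wz":0,"x":0,"y":0,"z":0.27,"gripper":0}
  ]
}}

```text
time: 18.65
tool_pos: [0.4633, 0.3114, 0.2836]
tool_rot: [3.141, 0.001, 2.89]
force: [0.2, -0.2, -0.5]
opening: 0.0002
```

```bash
python3 look.py wrist w7 battery lid_tab case_hinge;python3 look.py scene s7 lid_tab case_hinge; python3 -c "
import cv2
a=cv2.imread('pics/s7.png')[180:380,220:440];cv2.imwrite('pics/s7c.png',cv2.resize(a,None,fx=3,fy=3))"
```

```text
18.65 [0.4633 0.3114 0.2836] [3.1411 0.0006 2.8897] [ 0.3575 -0.0058  0.0795  1.6553  0.0001  0.6093]
battery [(0.82, array([0.4569, 0.1532, 0.0025])), (0.82, array([ 0.6076,  0.0046, -0.0003]))]
lid_tab []
case_hinge [(0.82, array([0.5471, 0.2871, 0.0541]))]
18.85 [0.4627 0.3112 0.2821] [-3.1405 -0.0016  2.8898] [ 0.3575 -0.005   0.0774  1.6552  0.0001  0.6093]
lid_tab [(0.83, array([0.5257, 0.2944, 0.1873]))]
case_hinge [(0.56, array([0.5454, 0.2931, 0.0566]))]
```

View pics/w7.png

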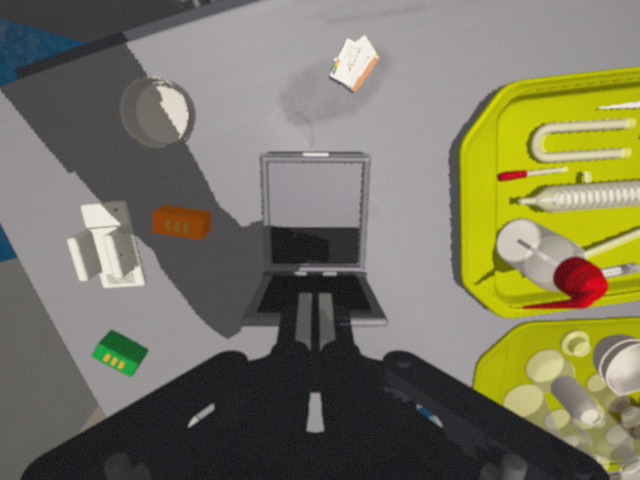

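View pics/s7c.png

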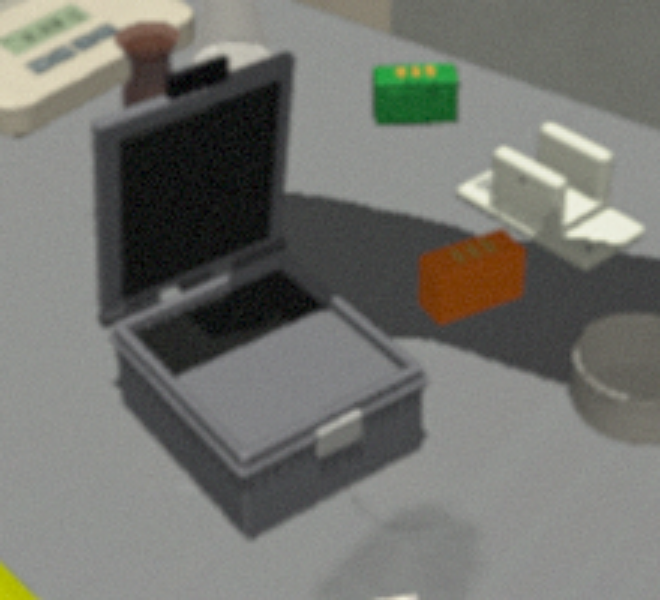

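The pocket looks empty in both views, so I need to find where the battery is before doing anything else.

```bash
python3 - <<'E'
import cv2
a=cv2.imread('pics/w7.png')
cv2.imwrite('pics/w7c.png',cv2.resize(a[140:350,230:400],None,fx=3.5,fy=2.85))
E
python3 look.py top t7 battery
```

```text
19.0 [0.4629 0.3113 0.2826] [-3.141  -0.0009  2.8898] [ 0.3575 -0.0052  0.0783  1.6553  0.0001  0.6093]
battery [(0.91, array([0.6063, 0.0069, 0.0026])), (0.87, array([0.4636, 0.1534, 0.0025]))]
```

View pics/w7c.png

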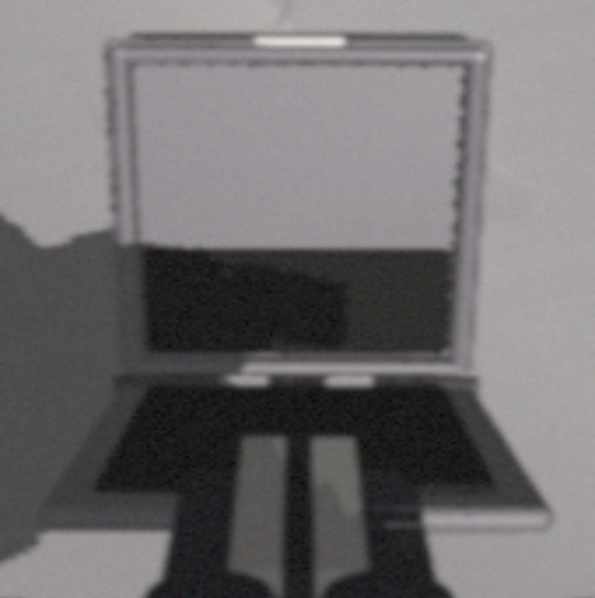

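View pics/s7.png

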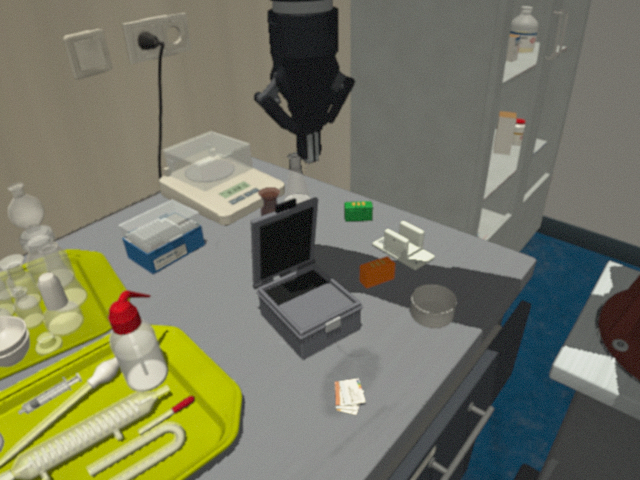

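View pics/t7.png

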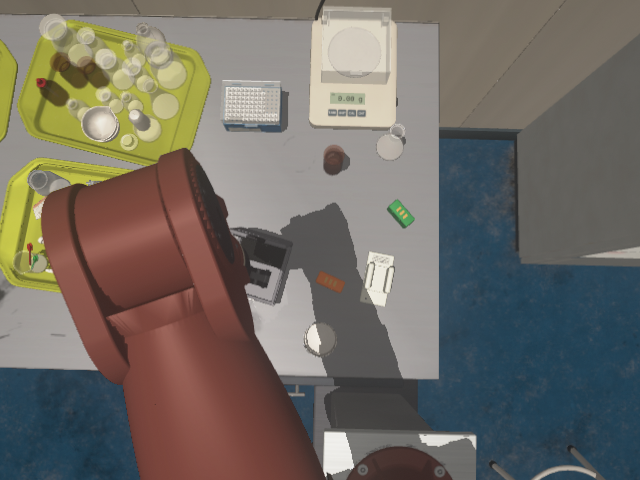

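Run:
```python
from h import *
a=cv2.imread('pics/t7.png')
cv2.imwrite('pics/t7c.png',cv2.resize(a[220:315,215:310],None,fx=6,fy=6))
print(w2pix("top",[bot.state()['tool_pos'],bot.state()['tool_pos']+np.array([0,0,.08]),[.4632,.3114,.042]]))
print(w2pix("wrist",[[.4632,.3114,.042],[.4632,.3114,.006],[.484,.306,.056]]))
print(w2pix("scene",[[.4632,.3114,.042],[.4632,.3114,.006],[.484,.306,.056]]))
```

```text
[[236.44363523 269.93812782]
 [228.12223128 266.77421042]
 [253.93293197 276.51831888]]
[[315.4518418  194.78200531]
 [315.39190362 188.18898508]
 [315.4111945  218.05318427]]
[[315.35815738 307.58945334]
 [316.16671819 325.18183773]
 [306.9226222  293.06801643]]
```

View pics/t7c.png

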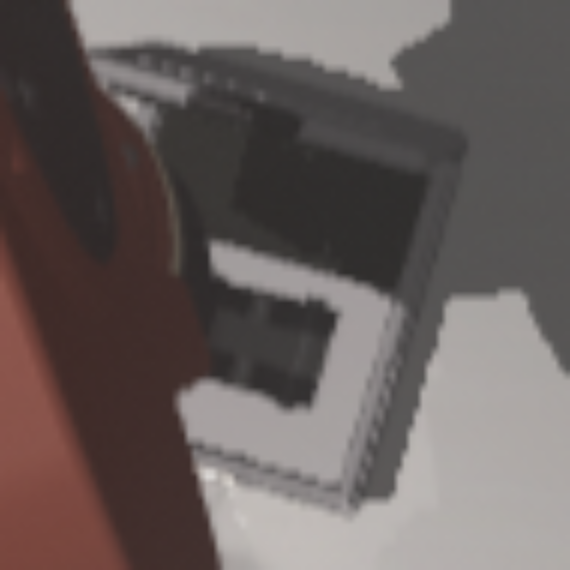

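Run:
```python
from h import *
y=-.252;ex=np.array([np.cos(y),np.sin(y),0]);ey=np.array([-ex[1],ex[0],0]);c=np.array([.484,.306,0])
W=lambda a,b,z:c+ex*a/1000+ey*b/1000+np.array([0,0,z/1000])
for cam,f,(x0,y0,w,h),k in(("wrist","w7",(240,140,150,140),5),("scene","s7",(240,190,130,170),3.5)):
    im=cv2.imread(f'pics/{f}.png');im=cv2.resize(im[y0:y0+h,x0:x0+w],None,fx=k,fy=k,interpolation=2)
    def poly(P,col):
        q=((w2pix(cam,P)-[x0,y0]+.5)*k).astype(int);cv2.polylines(im,[q.reshape(-1,1,2)],True,col,1)
    poly([W(a,b,6) for a,b in((-56,-48),(12,-48),(12,48),(-56,48))],(0,0,255))
    poly([W(a,b,56) for a,b in((-56,-48),(56,-48),(56,48),(-56,48))],(0,255,0))
    poly([W(a,b,56) for a,b in((-62,-54),(62,-54),(62,54),(-62,54))],(0,255,0))
    poly([W(a,b,50) for a,b in((12,-48),(56,-48),(56,48),(12,48))],(0,255,255))
    poly([W(a,b,42) for a,b in((-51,-13),(7,-13),(7,13),(-51,13))],(255,0,0))
    cv2.imwrite(f'pics/ov_{cam}.png',im)
```

```text
(no output)
```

View pics/ov_wrist.png

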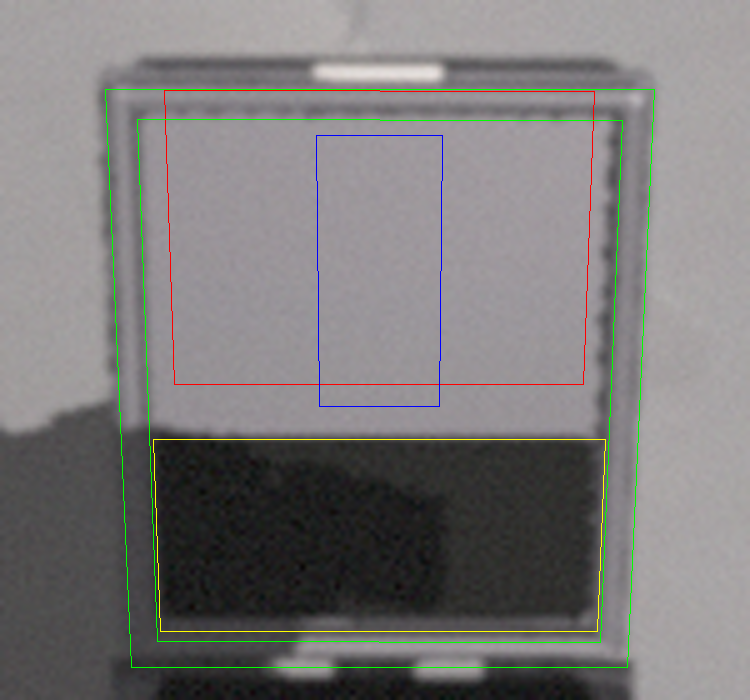

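View pics/ov_scene.png

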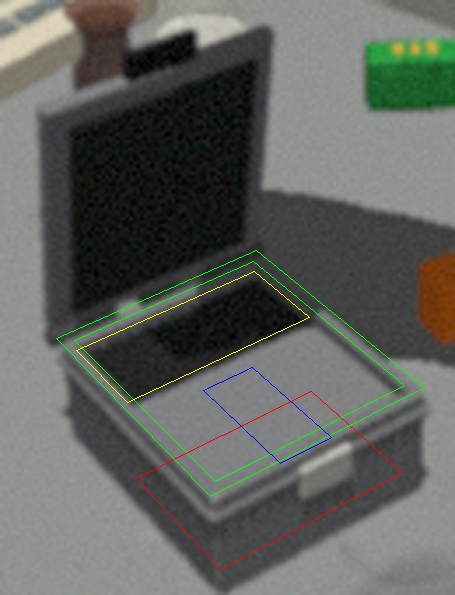

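The grey surface in the case renders at about z≈0.05, with no inner walls showing. It also hides the place where the fingers went freely down to 0.014. The pictures therefore cannot show the battery inside the pocket. I'll check by touch with closed fingertips at the pocket centre, expecting the battery top at z≈0.042 and an empty floor at 0.006.

Call:
{"fn": "apply_moves", "kwargs": {
  "deltas": [
    {"wx":0,"wy":0,"wz":0,"x":0,"y":0,"z":-0.04,"gripper":0},
    {"wx":0,"wy":0,"wz":0,"x":0,"y":0,"z":-0.08,"gripper":0},
    {"wx":0,"wy":0,"wz":0,"x":0,"y":0,"z":-0.12,"gripper":0},
    {"wx":0,"wy":0,"wz":0,"x":0,"y":0,"z":-0.16,"gripper":0},
    {"wx":0,"wy":0,"wz":0,"x":0,"y":0,"z":-0.19,"gripper":0},
    {"wx":0,"wy":0,"wz":0,"x":0,"y":0,"z":-0.215,"gripper":0},
    {"wx":0,"wy":0,"wz":0,"x":0,"y":0,"z":-0.228,"gripper":0},
    {"wx":0,"wy":0,"wz":0,"x":0,"y":0,"z":-0.232,"gripper":0},
    {"wx":0,"wy":0,"wz":0,"x":0,"y":0,"z":-0.235,"gripper":0},
    {"wx":0,"wy":0,"wz":0,"x":0,"y":0,"z":-0.235,"gripper":0},
    {"wx":0,"wy":0,"wz":0,"x":0,"y":0,"z":-0.235,"gripper":0}
  ]
}}

```text
time: 20.2
tool_pos: [0.464, 0.3117, 0.0496]
tool_rot: [3.14, 0.002, 2.89]
force: [0.0, -1.0, 0.2]
opening: 0.0
```

```bash
python3 look.py wrist w8
```

```text
20.2 [0.464  0.3117 0.0496] [3.1404 0.0015 2.8898] [ 0.3575  0.0269 -0.315   1.227   0.0001  0.6093]
```

View pics/w8.png

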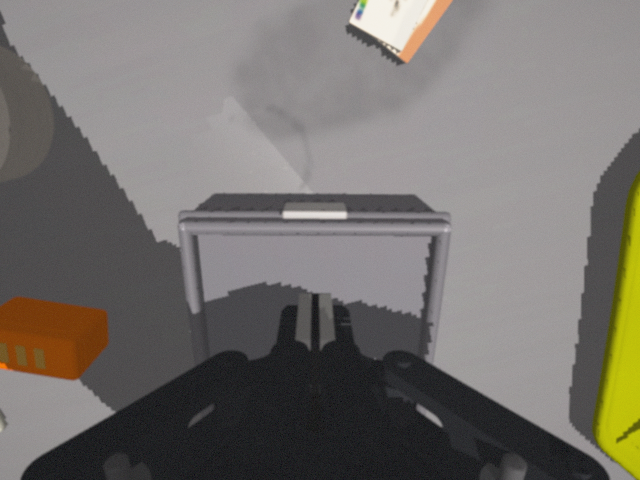

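The fingertips sit just above the grey plane at px (315,300). I'll probe downward in small steps.

Call:
{"fn": "apply_moves", "kwargs": {
  "deltas": [
    {"wx":0,"wy":0,"wz":0,"x":0,"y":0,"z":-0.002,"gripper":0},
    {"wx":0,"wy":0,"wz":0,"x":0,"y":0,"z":-0.004,"gripper":0},
    {"wx":0,"wy":0,"wz":0,"x":0,"y":0,"z":-0.004,"gripper":0}
  ]
}}

```text
time: 20.55
tool_pos: [0.463, 0.3113, 0.044]
tool_rot: [-3.141, -0.0, 2.89]
force: [-0.4, -0.3, -0.0]
opening: -0.0001
```

Call:
{"fn": "apply_moves", "kwargs": {
  "deltas": [
    {"wx":0,"wy":0,"wz":0,"x":0,"y":0,"z":-0.002,"gripper":0},
    {"wx":0,"wy":0,"wz":0,"x":0,"y":0,"z":-0.003,"gripper":0},
    {"wx":0,"wy":0,"wz":0,"x":0,"y":0,"z":-0.003,"gripper":0}
  ]
}}

```text
time: 20.85
tool_pos: [0.4634, 0.3115, 0.0421]
tool_rot: [3.141, 0.0, 2.89]
force: [-2.5, -1.3, 7.5]
opening: -0.0001
```

Call:
{"fn": "apply_moves", "kwargs": {
  "deltas": [
    {"wx":0,"wy":0,"wz":0,"x":0,"y":0,"z":-0.001,"gripper":0},
    {"wx":0,"wy":0,"wz":0,"x":0,"y":0,"z":-0.001,"gripper":0}
  ]
}}

```text
time: 21.05
tool_pos: [0.4634, 0.3116, 0.0421]
tool_rot: [3.141, 0.001, 2.89]
force: [-6.6, -3.0, 16.1]
opening: 0.0001
```

Contact came at z=0.0421, exactly the battery top height of 6+36 mm, so the battery stands upright in the pocket. Next I'll back off and go behind the lid.

Call:
{"fn": "apply_moves", "kwargs": {
  "deltas": [
    {"wx":0,"wy":0,"wz":0,"x":0,"y":0,"z":0.03,"gripper":0},
    {"wx":0,"wy":0,"wz":0,"x":0,"y":0,"z":0.07,"gripper":0},
    {"wx":0,"wy":0,"wz":0,"x":0,"y":0,"z":0.11,"gripper":0},
    {"wx":0,"wy":0,"wz":0,"x":0,"y":0,"z":0.15,"gripper":0},
    {"wx":0,"wy":0,"wz":0,"x":0,"y":0,"z":0.19,"gripper":0},
    {"wx":0,"wy":0,"wz":0,"x":0,"y":0,"z":0.225,"gripper":0},
    {"wx":0,"wy":0,"wz":0,"x":0.002,"y":0,"z":0.245,"gripper":0},
    {"wx":0,"wy":0,"wz":0,"x":0.035,"y":-0.009,"z":0.245,"gripper":0},
    {"wx":0,"wy":0,"wz":0,"x":0.07,"y":-0.018,"z":0.245,"gripper":0},
    {"wx":0,"wy":0,"wz":0,"x":0.108,"y":-0.028,"z":0.245,"gripper":0},
    {"wx":0,"wy":0,"wz":0,"x":0.108,"y":-0.028,"z":0.245,"gripper":0},
    {"wx":0,"wy":0,"wz":0,"x":0.108,"y":-0.028,"z":0.245,"gripper":0}
  ]
}}

```text
time: 22.25
tool_pos: [0.5715, 0.283, 0.2843]
tool_rot: [-3.141, -0.002, 2.889]
force: [0.6, 0.2, -0.0]
opening: -0.0003
```

```bash
python3 look.py wrist w9 lid_tab; python3 look.py scene s9 lid_tab
```

```text
22.25 [0.5715 0.283  0.2843] [-3.1409 -0.0017  2.8887] [0.255  0.2473 0.3526 1.6779 0.0002 0.5078]
lid_tab [(0.63, array([0.5324, 0.2943, 0.1882]))]
22.35 [0.5706 0.2837 0.2856] [ 3.1414 -0.0001  2.8901] [0.2565 0.2439 0.3512 1.678  0.0002 0.5079]
lid_tab [(0.7, array([0.5272, 0.295 , 0.1877])), (0.35, array([0.4833, 0.3041, 0.0021]))]
```

View pics/w9.png

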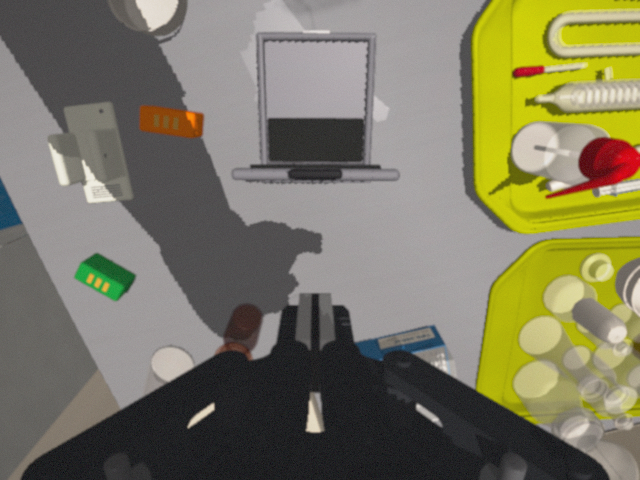

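View pics/s9.png

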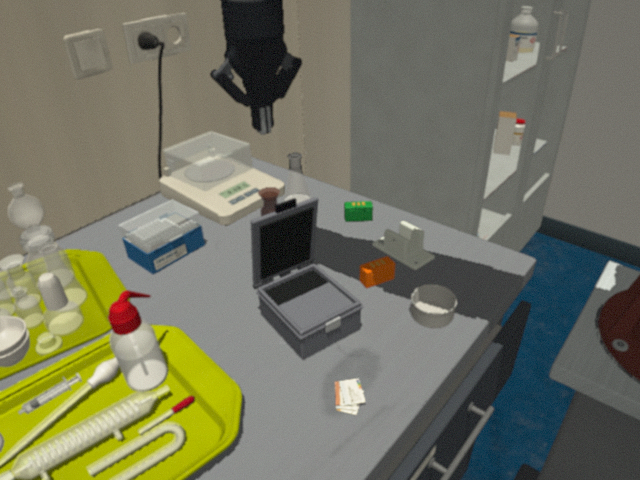

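The lid's edge and tab are at wrist px (315,174), and the fingers stand well behind it. I'll descend and work out the arc.

Call:
{"fn": "apply_moves", "kwargs": {
  "deltas": [
    {"wx":0,"wy":0,"wz":0,"x":0,"y":0,"z":-0.03,"gripper":0},
    {"wx":0,"wy":0,"wz":0,"x":0,"y":0,"z":-0.06,"gripper":0},
    {"wx":0,"wy":0,"wz":0,"x":0,"y":0,"z":-0.09,"gripper":0},
    {"wx":0,"wy":0,"wz":0,"x":0,"y":0,"z":-0.117,"gripper":0},
    {"wx":0,"wy":0,"wz":0,"x":0,"y":0,"z":-0.117,"gripper":0},
    {"wx":0,"wy":0,"wz":0,"x":0,"y":0,"z":-0.117,"gripper":0}
  ]
}}

```text
time: 23.05
tool_pos: [0.5707, 0.2837, 0.1694]
tool_rot: [3.141, 0.0, 2.89]
force: [0.5, -0.0, 0.9]
opening: -0.0005
```

```bash
cat > arc.py <<'E'
from h import *
import sys
y=-.252;ex=np.array([np.cos(y),np.sin(y),0]);c=np.array([.484,.306,0]);H=c+.065*ex
def tcp(th,r=.110,half=.011): return H-ex*(r*np.cos(th)-.008*np.sin(th)-half)+np.array([0,0,.056+r*np.sin(th)+.008*np.cos(th)])
if __name__=="__main__":
    s=bot.state();p=s['tool_pos'];print(p,s['tool_rot'],s['force'])
    for th in map(float,sys.argv[1:]): print(th,np.round(tcp(th)-p,4))
E
python3 arc.py 1.57 1.5 1.45 1.4 1.35 1.3 1.25 1.2 1.1 1.0 .9 .8
```

```text
[0.57070392 0.28374119 0.1694156 ] [3.14134644e+00 3.35977833e-04 2.89046908e+00] [ 0.53605018 -0.02892449  0.93370859]
1.57 [-0.0054  0.0013 -0.0034]
1.5 [-0.0129  0.0033 -0.0031]
1.45 [-0.0183  0.0046 -0.0033]
1.4 [-0.0236  0.006  -0.0037]
1.35 [-0.0289  0.0074 -0.0043]
1.3 [-0.0341  0.0087 -0.0053]
1.25 [-0.0393  0.0101 -0.0065]
1.2 [-0.0445  0.0114 -0.008 ]
1.1 [-0.0545  0.014  -0.0118]
1.0 [-0.0641  0.0164 -0.0165]
0.9 [-0.0733  0.0188 -0.0223]
0.8 [-0.0818  0.021  -0.0289]
```

Call:
{"fn": "apply_moves", "kwargs": {
  "deltas": [
    {"wx":0,"wy":0,"wz":0,"x":-0.0054,"y":0.0013,"z":-0.0034,"gripper":0},
    {"wx":0,"wy":0,"wz":0,"x":-0.0129,"y":0.0033,"z":-0.0031,"gripper":0},
    {"wx":0,"wy":0,"wz":0,"x":-0.0183,"y":0.0046,"z":-0.0033,"gripper":0},
    {"wx":0,"wy":0,"wz":0,"x":-0.0236,"y":0.006,"z":-0.0037,"gripper":0},
    {"wx":0,"wy":0,"wz":0,"x":-0.0289,"y":0.0074,"z":-0.0043,"gripper":0},
    {"wx":0,"wy":0,"wz":0,"x":-0.0341,"y":0.0087,"z":-0.0053,"gripper":0},
    {"wx":0,"wy":0,"wz":0,"x":-0.0393,"y":0.0101,"z":-0.0065,"gripper":0},
    {"wx":0,"wy":0,"wz":0,"x":-0.0445,"y":0.0114,"z":-0.008,"gripper":0}
  ]
}}

```text
time: 23.85
tool_pos: [0.5264, 0.2949, 0.1604]
tool_rot: [3.141, 0.0, 2.89]
force: [0.6, 0.1, 1.4]
opening: 0.0
```

```bash
python3 look.py wrist w10 lid_tab; python3 look.py scene s10 lid_tab; python3 arc.py 1.2 1.1 1.0 .9 .8 .7 .6 .5 .4 .3 .25 .2 .15 .1
```

```text
23.85 [0.5264 0.2949 0.1604] [3.1413 0.0003 2.8898] [ 0.2942  0.1115 -0.0233  1.4355  0.0001  0.546 ]
lid_tab [(0.61, array([0.5083, 0.2975, 0.1834]))]
23.95 [0.5259 0.295  0.16  ] [-3.1414 -0.0007  2.8902] [ 0.2945  0.1117 -0.0238  1.436   0.0002  0.5458]
lid_tab [(0.71, array([0.503 , 0.2979, 0.1807])), (0.28, array([ 0.4724,  0.0531, -0.0016]))]
[0.5263545  0.29480568 0.16004821] [-3.14139638e+00 -5.88629535e-04  2.88994468e+00] [-0.28654096 -0.54102298 -0.30724326]
1.2 [-0.0001  0.0003  0.0014]
1.1 [-0.0102  0.0029 -0.0024]
1.0 [-0.0198  0.0054 -0.0072]
0.9 [-0.0289  0.0077 -0.0129]
0.8 [-0.0374  0.0099 -0.0196]
0.7 [-0.0452  0.0119 -0.0271]
0.6 [-0.0523  0.0138 -0.0353]
0.5 [-0.0585  0.0154 -0.0443]
0.4 [-0.0639  0.0167 -0.0538]
0.3 [-0.0682  0.0179 -0.0639]
0.25 [-0.0701  0.0183 -0.0691]
0.2 [-0.0716  0.0187 -0.0744]
0.15 [-0.0729  0.0191 -0.0797]
0.1 [-0.074   0.0193 -0.0851]
```

View pics/s10.png

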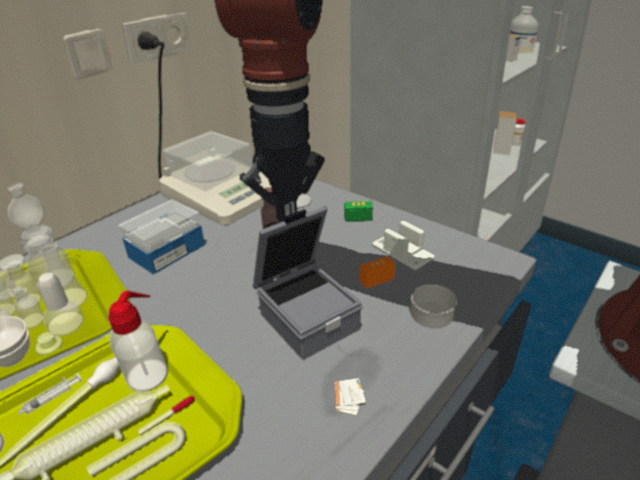

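View pics/w10.png

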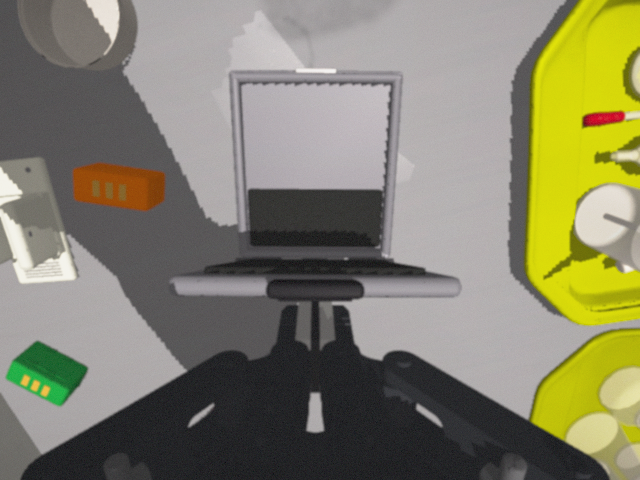

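The lid has tilted forward to about 1.2 rad with the fingers behind it (tab at wrist px 315,290) and almost no force. I'll continue along the arc at about 0.5 rad/s.

Call:
{"fn": "apply_moves", "kwargs": {
  "deltas": [
    {"wx":0,"wy":0,"wz":0,"x":-0.005,"y":0.0015,"z":-0.001,"gripper":0},
    {"wx":0,"wy":0,"wz":0,"x":-0.0102,"y":0.0029,"z":-0.0024,"gripper":0},
    {"wx":0,"wy":0,"wz":0,"x":-0.015,"y":0.0042,"z":-0.0048,"gripper":0},
    {"wx":0,"wy":0,"wz":0,"x":-0.0198,"y":0.0054,"z":-0.0072,"gripper":0},
    {"wx":0,"wy":0,"wz":0,"x":-0.0245,"y":0.0066,"z":-0.01,"gripper":0},
    {"wx":0,"wy":0,"wz":0,"x":-0.0289,"y":0.0077,"z":-0.0129,"gripper":0},
    {"wx":0,"wy":0,"wz":0,"x":-0.0332,"y":0.0088,"z":-0.0162,"gripper":0},
    {"wx":0,"wy":0,"wz":0,"x":-0.0374,"y":0.0099,"z":-0.0196,"gripper":0},
    {"wx":0,"wy":0,"wz":0,"x":-0.0414,"y":0.0109,"z":-0.0233,"gripper":0},
    {"wx":0,"wy":0,"wz":0,"x":-0.0452,"y":0.0119,"z":-0.0271,"gripper":0},
    {"wx":0,"wy":0,"wz":0,"x":-0.0488,"y":0.0128,"z":-0.0312,"gripper":0},
    {"wx":0,"wy":0,"wz":0,"x":-0.0523,"y":0.0138,"z":-0.0353,"gripper":0}
  ]
}}

```text
time: 25.25
tool_pos: [0.4741, 0.3086, 0.1246]
tool_rot: [-3.142, -0.0, 2.89]
force: [-0.0, 0.0, 1.1]
opening: -0.0
```

```bash
python3 look.py scene s11 lid_tab; python3 arc.py .6 .55 .5 .45 .4 .35 .3 .25 .2 .15 .1 .07 .04 .02 0
```

```text
25.25 [0.4741 0.3086 0.1246] [-3.1416 -0.0001  2.8897] [ 0.3459  0.007  -0.1966  1.3673  0.      0.5978]
lid_tab [(0.58, array([0.4415, 0.3162, 0.1396]))]
[0.47358402 0.30859325 0.12414638] [-3.14101354e+00 -1.07253500e-03  2.89007997e+00] [-0.48087915  0.39534591  0.14749055]
0.6 [ 0.0005 -0.      0.0006]
0.55 [-0.0028  0.0008 -0.0038]
0.5 [-0.0058  0.0016 -0.0084]
0.45 [-0.0085  0.0023 -0.0131]
0.4 [-0.0111  0.0029 -0.0179]
0.35 [-0.0134  0.0035 -0.0229]
0.3 [-0.0155  0.0041 -0.028 ]
0.25 [-0.0173  0.0045 -0.0332]
0.2 [-0.0188  0.0049 -0.0385]
0.15 [-0.0202  0.0053 -0.0438]
0.1 [-0.0212  0.0055 -0.0492]
0.07 [-0.0217  0.0057 -0.0525]
0.04 [-0.0221  0.0058 -0.0558]
0.02 [-0.0223  0.0058 -0.0579]
0.0 [-0.0225  0.0059 -0.0601]
```

View pics/s11.png

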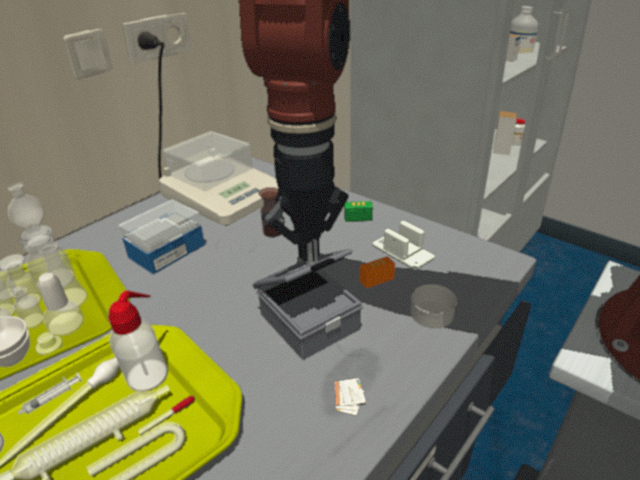

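The lid is following at about 0.6 rad (scene px 305,265). I'll slow down for the rest.

Call:
{"fn": "apply_moves", "kwargs": {
  "deltas": [
    {"wx":0,"wy":0,"wz":0,"x":-0.0028,"y":0.0008,"z":-0.0038,"gripper":0},
    {"wx":0,"wy":0,"wz":0,"x":-0.0058,"y":0.0016,"z":-0.0084,"gripper":0},
    {"wx":0,"wy":0,"wz":0,"x":-0.0085,"y":0.0023,"z":-0.0131,"gripper":0},
    {"wx":0,"wy":0,"wz":0,"x":-0.0111,"y":0.0029,"z":-0.0179,"gripper":0},
    {"wx":0,"wy":0,"wz":0,"x":-0.0134,"y":0.0035,"z":-0.0229,"gripper":0},
    {"wx":0,"wy":0,"wz":0,"x":-0.0155,"y":0.0041,"z":-0.028,"gripper":0},
    {"wx":0,"wy":0,"wz":0,"x":-0.0173,"y":0.0045,"z":-0.0332,"gripper":0},
    {"wx":0,"wy":0,"wz":0,"x":-0.0182,"y":0.0047,"z":-0.036,"gripper":0},
    {"wx":0,"wy":0,"wz":0,"x":-0.0188,"y":0.0049,"z":-0.0385,"gripper":0},
    {"wx":0,"wy":0,"wz":0,"x":-0.0195,"y":0.0051,"z":-0.041,"gripper":0},
    {"wx":0,"wy":0,"wz":0,"x":-0.0202,"y":0.0053,"z":-0.0438,"gripper":0},
    {"wx":0,"wy":0,"wz":0,"x":-0.0202,"y":0.0053,"z":-0.0438,"gripper":0}
  ]
}}

```text
time: 26.55
tool_pos: [0.4541, 0.3139, 0.0808]
tool_rot: [-3.141, -0.0, 2.89]
force: [0.3, -0.2, -0.8]
opening: -0.0003
```

Call:
{"fn": "apply_moves", "kwargs": {
  "deltas": [
    {"wx":0,"wy":0,"wz":0,"x":-0.0003,"y":0.0001,"z":-0.002,"gripper":0},
    {"wx":0,"wy":0,"wz":0,"x":-0.0006,"y":0.0001,"z":-0.004,"gripper":0},
    {"wx":0,"wy":0,"wz":0,"x":-0.001,"y":0.0002,"z":-0.0055,"gripper":0},
    {"wx":0,"wy":0,"wz":0,"x":-0.0013,"y":0.0003,"z":-0.0075,"gripper":0},
    {"wx":0,"wy":0,"wz":0,"x":-0.0016,"y":0.0004,"z":-0.0095,"gripper":0},
    {"wx":0,"wy":0,"wz":0,"x":-0.0019,"y":0.0005,"z":-0.0115,"gripper":0},
    {"wx":0,"wy":0,"wz":0,"x":-0.0021,"y":0.0005,"z":-0.013,"gripper":0},
    {"wx":0,"wy":0,"wz":0,"x":-0.0022,"y":0.0006,"z":-0.014,"gripper":0},
    {"wx":0,"wy":0,"wz":0,"x":-0.0022,"y":0.0006,"z":-0.014,"gripper":0}
  ]
}}

```text
time: 27.45
tool_pos: [0.4519, 0.3144, 0.067]
tool_rot: [-3.141, -0.0, 2.89]
force: [1.4, 0.4, 0.2]
opening: 0.0003
```

Call:
{"fn": "apply_moves", "kwargs": {
  "deltas": [
    {"wx":0,"wy":0,"wz":0,"x":0,"y":0,"z":-0.001,"gripper":0},
    {"wx":0,"wy":0,"wz":0,"x":0,"y":0,"z":-0.002,"gripper":0},
    {"wx":0,"wy":0,"wz":0,"x":0,"y":0,"z":-0.003,"gripper":0},
    {"wx":0,"wy":0,"wz":0,"x":0,"y":0,"z":-0.003,"gripper":0}
  ]
}}

```text
time: 27.85
tool_pos: [0.452, 0.3145, 0.0641]
tool_rot: [3.142, -0.0, 2.89]
force: [-0.9, -0.6, 0.2]
opening: 0.0002
```

Call:
{"fn": "apply_moves", "kwargs": {
  "deltas": [
    {"wx":0,"wy":0,"wz":0,"x":0,"y":0,"z":-0.001,"gripper":0},
    {"wx":0,"wy":0,"wz":0,"x":0,"y":0,"z":-0.001,"gripper":0}
  ]
}}

```text
time: 28.05
tool_pos: [0.452, 0.3145, 0.064]
tool_rot: [3.141, 0.0, 2.89]
force: [-3.3, -0.6, 6.9]
opening: -0.0
```

The lid bottomed out at z=0.0640, the closed height, at 7 N. I'll press slightly more, then retreat.

Call:
{"fn": "apply_moves", "kwargs": {
  "deltas": [
    {"wx":0,"wy":0,"wz":0,"x":0,"y":0,"z":-0.001,"gripper":0},
    {"wx":0,"wy":0,"wz":0,"x":0,"y":0,"z":-0.001,"gripper":0}
  ]
}}

```text
time: 28.25
tool_pos: [0.4521, 0.3146, 0.0638]
tool_rot: [3.141, 0.001, 2.89]
force: [-7.0, -1.8, 15.1]
opening: 0.0
```

Call:
{"fn": "apply_moves", "kwargs": {
  "deltas": [
    {"wx":0,"wy":0,"wz":0,"x":0,"y":0,"z":0.005,"gripper":0},
    {"wx":0,"wy":0,"wz":0,"x":0,"y":0,"z":0.03,"gripper":0},
    {"wx":0,"wy":0,"wz":0,"x":0,"y":0,"z":0.07,"gripper":0},
    {"wx":0,"wy":0,"wz":0,"x":0,"y":0,"z":0.11,"gripper":0},
    {"wx":0,"wy":0,"wz":0,"x":0,"y":0,"z":0.15,"gripper":0},
    {"wx":0,"wy":0,"wz":0,"x":0.02,"y":-0.02,"z":0.18,"gripper":0},
    {"wx":0,"wy":0,"wz":0,"x":0.04,"y":-0.05,"z":0.2,"gripper":0},
    {"wx":0,"wy":0,"wz":0,"x":0.06,"y":-0.09,"z":0.2,"gripper":0},
    {"wx":0,"wy":0,"wz":0,"x":0.08,"y":-0.13,"z":0.2,"gripper":0},
    {"wx":0,"wy":0,"wz":0,"x":0.08,"y":-0.16,"z":0.2,"gripper":0},
    {"wx":0,"wy":0,"wz":0,"x":0.08,"y":-0.16,"z":0.2,"gripper":0},
    {"wx":0,"wy":0,"wz":0,"x":0.08,"y":-0.16,"z":0.2,"gripper":0}
  ]
}}

```text
time: 29.45
tool_pos: [0.5321, 0.154, 0.2621]
tool_rot: [3.141, -0.0, 2.888]
force: [1.4, 0.2, -0.4]
opening: 0.0002
```

```bash
python3 look.py scene s12 lid_tab; python3 look.py top t12 lid_tab amber_bottle weigh_tin booklets
```

```text
29.45 [0.5321 0.154  0.2621] [ 3.1413 -0.0002  2.8882] [ 0.0454 -0.0273  0.0188  1.6171  0.0003  0.2988]
lid_tab [(0.97, array([0.4132, 0.3243, 0.0625]))]
29.55 [0.5319 0.1552 0.2623] [3.1413 0.0001 2.8903] [ 0.0476 -0.0272  0.0191  1.617   0.0003  0.2988]
lid_tab [(0.85, array([0.4138, 0.3261, 0.0622]))]
amber_bottle []
weigh_tin [(0.4, array([0.4141, 0.3258, 0.0587]))]
booklets [(0.71, array([0.3468, 0.3826, 0.0027]))]
```

View pics/s12.png

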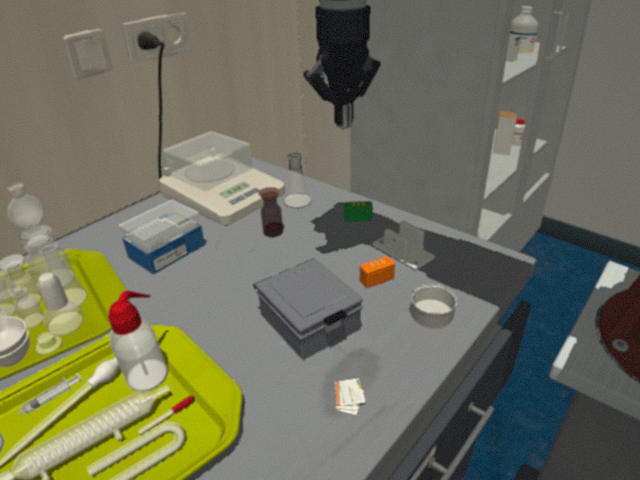

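View pics/t12.png

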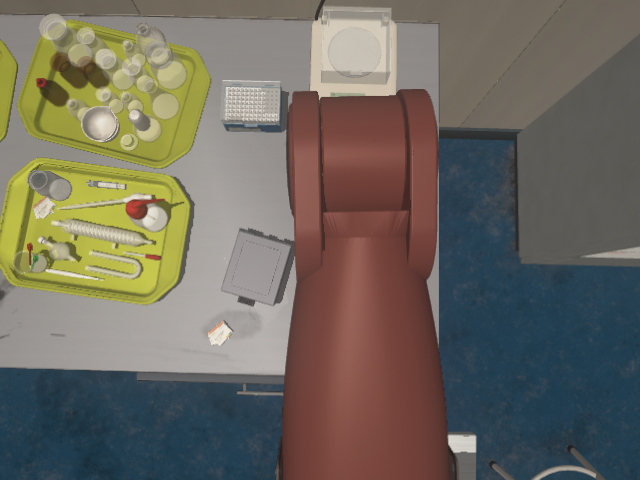

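The scene view shows the lid flat (px 308,290) with its tab at z≈0.062. The bottle (271,212), tin (433,305) and booklets (349,394) stand where they were, and the gripper is clear of everything.

```bash
python3 -c "
from bench import bot
print(bot.close_job())"
```

```text
the job is handed in; nothing more can be done
None
```

The job is handed in at about 30 s of robot time: the battery pack stands in the carry case and the lid is closed.

**What I did**
- I lifted the dark pack out of the charger by its free ends, stood it on the bench and let go.
- I took it again across its width (25 mm grip reading) and set it in the pocket with its length front to back.
- I pushed the lid down slowly along its arc with closed fingers until it stopped.

**Last checks**
- **Lid:** it stopped at z = 0.064, the height of the closed lid, with 7 to 15 N of pressing. After I backed away, both fixed cameras put the tab at z ≈ 0.062, so it stayed closed.
- **Bystanders:** in the last scene picture the bottle, tin and booklets look unmoved. In the last top picture the arm hid the bottle and tin, so the detector missed the bottle and its tin hit was really the lid tab. Only the booklets were confirmed there, at their starting position.

**One check disagreed:** after I released the battery, the pictures showed the pocket empty and the detector did not find the pack there. The pictures draw a grey surface level with the foam that hides the inside. I probed the pocket with closed fingertips and touched something solid at z = 0.042, which is the battery's top when it stands on the pocket floor. So its upright position was confirmed by touch, not by sight.

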